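# Bolt the gearbox cover down with the right bolts, using a drift

### The arm

A 7-joint arm with a two-finger parallel gripper is mounted at the origin on a cart in front of the work surface, level with it; the furniture and walls round the work are solid. World frame = base frame: x ahead of the robot, y to its left, z up, the work surface at z = 0. Lengths are in m, angles in rad, forces in N, time in s.
With the tool pointing down it reaches from about 0.4 to 0.85 m from the base axis. Payload 10.4 kg.
Tool frame: the origin (TCP) lies at the very end of the fingers, on their centre line; the grasp point (between the pads) lies 19 mm behind it; z points along the fingers, y is the line along which they close (so a half turn about z gives the same grasp; the last joint's range is limited). The gripper opens to 87 mm and grips with 3 to 60 N. Pads are 19 mm wide; open, the fingers measure 117 mm over their backs; the gripper's body (75 mm by 190 mm) begins 51 mm behind the grasp point.
Start: joints at [-1.312, 0.332, -0.065, 1.46, 0.022, 1.35, -0.088], TCP at [0.174, 0.6, 0.223] pointing down, gripper open.
Joint ranges: [-2.6, 2.6], [-0.5, 2.12], [-1.47, 1.34], [0.16, 2.42], [-1.27, 4.41], [0.06, 2.06], [-2.6, 2.6]. Speed limits (rad/s): [2.22, 2.22, 2.79, 2.79, 3.14, 3.14, 3.14].

### API

Orientations are given as a unit quaternion [x, y, z, w].
In Python, from bench import * gives the robot as it stands.
- The arm moves only by the tool step_arm, never from a script. Its arguments are lists of equal length, an entry for each row: "delta_pos": the shift along the world's x, y, z in units of 25 mm (1.0 is 25 mm), a list of three; "turn": the turn about the world's z in units of 0.12 rad (1.0 is 0.12 rad). In form: {"delta_pos": [[tx, ty, tz], ...], "turn": [turn, ...]}. A call has 1 to 12 rows; each row shifts and turns the commanded pose from where the row before left it; what a row does not reach is not made up. A row lasts 1/10 s, in which the tool goes at most 50 mm and 8.59 degrees, less where a joint would pass 70% of its speed; a pose out of reach is approached as far as the arm can. A call with a number of a shift or a turn outside -1 to 1 is refused whole. A call with a gripper value outside its range is refused whole. "grip" is the closure, from 0 (fully open) to 1 (shut), set as the call begins (left out, the last holds). The fingers move at their own pace and stop on an object; "newtons" is the grip in N (left out, the last holds). Time passes only in rows, so rows that do not move let the fingers close. It gives the time, the measured TCP pose, the force, the opening and the grip force at its end, in the units of the state.
- read_state(): the state, without advancing time (a new reading comes with each control period).
- camera(name): name is "scene" or "top"; returns a dict with "image" (384x512x3 uint8, red, green, blue), "z_map" (384x512 float32, m along the optical axis (not along the pixel's ray), 0 where there is no reading), "mtx" (3x3 intrinsics, pixels), "dist" ([k1, k2, p1, p2, k3] as OpenCV has them; the pictures are not rectified), "view" (4x4, takes a point from world to camera coordinates). Camera axes: x right, y up, looking along -z (the intrinsics and any distortion apply to the point x, -y, -z); pixel columns grow to the right and rows downward; lengths in m; the calibration is good to about 2 mm. A picture is of the moment at which its call begins.
- close_job(): hands the job in; it is judged then, once.
The state is a dict: "time": time; "joint_positions": joint angles; "joint_vel": joint speeds; "joint_torque": joint torques, N m; "ee_pos": TCP position; "eef_rot": TCP orientation; "ft_force": force on the tool from outside, world axes, zero at the start; "torque": the same for the moment, N m; "width": finger opening in m; "grip_force": force on a finger pad.
Only numpy, scipy, OpenCV 4.12 (cv2) and the standard library are available. Lean on these libraries where they do the work, as an engineer would, in place of code of your own. Each camera call takes 0.05 s, during which the arm holds its last target. There are 200 camera calls.

### The job

Lay the aluminium cover on the green gearbox housing with its holes over the housing's holes, then push the red-handled drift all the way down through any one hole to line the two up. With the drift still in, fit every middle-length bolt from the rack (three or four of them) fully home in the other holes, leaving the short and the long bolts standing where they are in the rack; last of all draw the drift and stand it back in its wooden stand.

Things in the scene. Friction and masses are not known exactly. Their poses are not given: they have to be found in the camera images.
- housing: green gearbox housing fixed on the bench, block 100 (x) x 170 (y) x 50 mm high with low feet at both y ends and an amber sight glass on its -x face; six blind bolt holes in its top. Origin: centre of its underside, on the bench; x along the short side, y along the long side.
- cover_grip (a point): loose aluminium cover plate 100 (x) x 170 (y) x 10 mm, about 0.4 kg, six 14.5 mm through holes in the housing's pattern (it fits either way round), flat on the bench at first. Dark bridge handle on its middle: bar 12 (x) x 70 (y) x 14 mm on a post at each end, bar's top 42 mm above the plate's underside. The point is the bar's centre, mid-plate, 35 mm above the underside.
- stand_mouth (a point): small fixed pale wooden block 60 x 60 x 50 mm high, with one square socket 17 mm wide and 40 mm deep where the drift stands; the point is the centre of the socket's mouth, on the block's top.
- drift_head (a point): loose drift pin: steel shank 13 mm thick, 45 mm long, its lower 22 mm tapering to a 5 mm tip; brass collar 22 mm wide, 4 mm thick; red round grip 18 mm wide, 36 mm tall. Stands in its stand with the tip on the socket's floor, collar's underside 55 mm above the bench. The point is the grip's centre, 22 mm above the collar's underside; z up. Fully in, the collar rests on the cover.
- rack: fixed wooden bolt rack, block 85 (x) x 205 (y) x 40 mm high with eight 13 mm square sockets 25 mm deep, at x = -22.5 and 22.5, y = -82.5, -27.5, 27.5 and 82.5 mm from its middle. The bolts' places in it are mixed, and some sockets may be empty. Origin: centre of its underside, on the bench.
- hole0 (a point): mouth of a bolt hole of the housing, on its top face, 50 mm above the bench, at x = -34, y = -65 mm from the housing's middle; hole 14.5 mm wide, 42 mm deep.
- hole1 (a point): mouth of a bolt hole of the housing, on its top face, 50 mm above the bench, at x = -34, y = 0 mm from the housing's middle; hole 14.5 mm wide, 42 mm deep.
- hole2 (a point): mouth of a bolt hole of the housing, on its top face, 50 mm above the bench, at x = -34, y = 65 mm from the housing's middle; hole 14.5 mm wide, 42 mm deep.
- hole3 (a point): mouth of a bolt hole of the housing, on its top face, 50 mm above the bench, at x = 34, y = -65 mm from the housing's middle; hole 14.5 mm wide, 42 mm deep.
- hole4 (a point): mouth of a bolt hole of the housing, on its top face, 50 mm above the bench, at x = 34, y = 0 mm from the housing's middle; hole 14.5 mm wide, 42 mm deep.
- hole5 (a point): mouth of a bolt hole of the housing, on its top face, 50 mm above the bench, at x = 34, y = 65 mm from the housing's middle; hole 14.5 mm wide, 42 mm deep.
- mid1_head (a point): Middle-length steel bolt, shank 10 mm thick (last 6 mm taper to 5 mm) and 45 mm long below the head; stands head up in a rack socket on its floor, head's underside 60 mm above the bench. Dark head 28 mm tall: washer face 24 mm wide, 3 mm thick, then a knob 20 mm wide, 25 mm tall. The point is the head's centre, 14 mm above its underside; z up along the bolt. This is the right size; three or four of them are there.
- mid2_head (a point): Middle-length steel bolt, shank 10 mm thick (last 6 mm taper to 5 mm) and 45 mm long below the head; stands head up in a rack socket on its floor, head's underside 60 mm above the bench. Dark head 28 mm tall: washer face 24 mm wide, 3 mm thick, then a knob 20 mm wide, 25 mm tall. The point is the head's centre, 14 mm above its underside; z up along the bolt. This is the right size; three or four of them are there.
- mid3_head (a point): Middle-length steel bolt, shank 10 mm thick (last 6 mm taper to 5 mm) and 45 mm long below the head; stands head up in a rack socket on its floor, head's underside 60 mm above the bench. Dark head 28 mm tall: washer face 24 mm wide, 3 mm thick, then a knob 20 mm wide, 25 mm tall. The point is the head's centre, 14 mm above its underside; z up along the bolt. This is the right size; three or four of them are there.
- mid4_head (a point): Middle-length steel bolt, shank 10 mm thick (last 6 mm taper to 5 mm) and 45 mm long below the head; stands head up in a rack socket on its floor, head's underside 60 mm above the bench. Dark head 28 mm tall: washer face 24 mm wide, 3 mm thick, then a knob 20 mm wide, 25 mm tall. The point is the head's centre, 14 mm above its underside; z up along the bolt. This is the right size; three or four of them are there.
- short1_head (a point): Too short steel bolt, shank 10 mm thick (last 6 mm taper to 5 mm) and 30 mm long below the head; stands head up in a rack socket on its floor, head's underside 45 mm above the bench. Dark head 28 mm tall: washer face 24 mm wide, 3 mm thick, then a knob 20 mm wide, 25 mm tall. The point is the head's centre, 14 mm above its underside; z up along the bolt. Wrong size: it stays in the rack.
- short2_head (a point): Too short steel bolt, shank 10 mm thick (last 6 mm taper to 5 mm) and 30 mm long below the head; stands head up in a rack socket on its floor, head's underside 45 mm above the bench. Dark head 28 mm tall: washer face 24 mm wide, 3 mm thick, then a knob 20 mm wide, 25 mm tall. The point is the head's centre, 14 mm above its underside; z up along the bolt. Wrong size: it stays in the rack.
- long1_head (a point): Too long steel bolt, shank 10 mm thick (last 6 mm taper to 5 mm) and 60 mm long below the head; stands head up in a rack socket on its floor, head's underside 75 mm above the bench. Dark head 28 mm tall: washer face 24 mm wide, 3 mm thick, then a knob 20 mm wide, 25 mm tall. The point is the head's centre, 14 mm above its underside; z up along the bolt. Wrong size: it stays in the rack.
- long2_head (a point): Too long steel bolt, shank 10 mm thick (last 6 mm taper to 5 mm) and 60 mm long below the head; stands head up in a rack socket on its floor, head's underside 75 mm above the bench. Dark head 28 mm tall: washer face 24 mm wide, 3 mm thick, then a knob 20 mm wide, 25 mm tall. The point is the head's centre, 14 mm above its underside; z up along the bolt. Wrong size: it stays in the rack.
- cover: the same cover plate; origin: centre of its underside.
Mind the look-alikes: they are no part of the job. What is shaped like the part that bears mid4_head but turquoise is not meant.

How it is judged:
On the way, in this order (a step that is already met when the one before it is completed fails the run):
1. the cover lies flat on the housing, its holes over the housing's holes to within about 10 mm, let go (z of cover_grip in the frame of housing between 0.082 and 0.088 m and horizontal distance between cover_grip and housing below 0.01 m and angle between the x axis of cover_grip and the x axis of housing, either way round below 0.12 rad and contact force between the fingers and cover below 0.5 N), for 0.2 s.
2. the drift is fully down through the cover into a hole of the housing (z of drift_head in the frame of housing between 0.079 and 0.085 m and angle between drift_head's own z axis and vertical below 0.12 rad and (horizontal distance between drift_head and hole0 below 0.0045 m or horizontal distance between drift_head and hole1 below 0.0045 m or horizontal distance between drift_head and hole2 below 0.0045 m or horizontal distance between drift_head and hole3 below 0.0045 m or horizontal distance between drift_head and hole4 below 0.0045 m or horizontal distance between drift_head and hole5 below 0.0045 m) and z of cover_grip in the frame of housing between 0.082 and 0.088 m and horizontal distance between cover_grip and housing below 0.007 m and angle between the x axis of cover_grip and the x axis of housing, either way round below 0.08 rad), for 0.2 s.
3. with the drift still in, every middle-length bolt that is there is fully home in a hole (z of drift_head in the frame of housing between 0.079 and 0.085 m and angle between each of drift_head, mid1_head, mid2_head, mid3_head, mid4_head's own z axis and vertical below 0.12 rad and (horizontal distance between drift_head and hole0 below 0.0045 m or horizontal distance between drift_head and hole1 below 0.0045 m or horizontal distance between drift_head and hole2 below 0.0045 m or horizontal distance between drift_head and hole3 below 0.0045 m or horizontal distance between drift_head and hole4 below 0.0045 m or horizontal distance between drift_head and hole5 below 0.0045 m) and z of mid1_head in the frame of housing between 0.071 and 0.077 m and (horizontal distance between mid1_head and hole0 below 0.0045 m or horizontal distance between mid1_head and hole1 below 0.0045 m or horizontal distance between mid1_head and hole2 below 0.0045 m or horizontal distance between mid1_head and hole3 below 0.0045 m or horizontal distance between mid1_head and hole4 below 0.0045 m or horizontal distance between mid1_head and hole5 below 0.0045 m) and z of mid2_head in the frame of housing between 0.071 and 0.077 m and (horizontal distance between mid2_head and hole0 below 0.0045 m or horizontal distance between mid2_head and hole1 below 0.0045 m or horizontal distance between mid2_head and hole2 below 0.0045 m or horizontal distance between mid2_head and hole3 below 0.0045 m or horizontal distance between mid2_head and hole4 below 0.0045 m or horizontal distance between mid2_head and hole5 below 0.0045 m) and z of mid3_head in the frame of housing between 0.071 and 0.077 m and (horizontal distance between mid3_head and hole0 below 0.0045 m or horizontal distance between mid3_head and hole1 below 0.0045 m or horizontal distance between mid3_head and hole2 below 0.0045 m or horizontal distance between mid3_head and hole3 below 0.0045 m or horizontal distance between mid3_head and hole4 below 0.0045 m or horizontal distance between mid3_head and hole5 below 0.0045 m) and z of mid4_head in the frame of housing between 0.071 and 0.077 m and (horizontal distance between mid4_head and hole0 below 0.0045 m or horizontal distance between mid4_head and hole1 below 0.0045 m or horizontal distance between mid4_head and hole2 below 0.0045 m or horizontal distance between mid4_head and hole3 below 0.0045 m or horizontal distance between mid4_head and hole4 below 0.0045 m or horizontal distance between mid4_head and hole5 below 0.0045 m)), for 0.2 s.
At the end, for the whole second after the job is handed in: Cover flat on the housing (4.5 mm, 0.06 rad); every middle bolt present fully home in a hole (height 3 mm, axis 4.5 mm, 0.12 rad); drift upright on the floor of its stand (8 mm); short and long bolts upright where they stood (15 mm); all at rest (z of cover_grip in the frame of housing between 0.082 and 0.088 m and horizontal distance between cover_grip and housing below 0.0045 m and angle between the x axis of cover_grip and the x axis of housing, either way round below 0.06 rad and z of mid1_head in the frame of housing between 0.071 and 0.077 m and angle between each of mid1_head, mid2_head, mid3_head, mid4_head's own z axis and vertical below 0.12 rad and (horizontal distance between mid1_head and hole0 below 0.0045 m or horizontal distance between mid1_head and hole1 below 0.0045 m or horizontal distance between mid1_head and hole2 below 0.0045 m or horizontal distance between mid1_head and hole3 below 0.0045 m or horizontal distance between mid1_head and hole4 below 0.0045 m or horizontal distance between mid1_head and hole5 below 0.0045 m) and z of mid2_head in the frame of housing between 0.071 and 0.077 m and (horizontal distance between mid2_head and hole0 below 0.0045 m or horizontal distance between mid2_head and hole1 below 0.0045 m or horizontal distance between mid2_head and hole2 below 0.0045 m or horizontal distance between mid2_head and hole3 below 0.0045 m or horizontal distance between mid2_head and hole4 below 0.0045 m or horizontal distance between mid2_head and hole5 below 0.0045 m) and z of mid3_head in the frame of housing between 0.071 and 0.077 m and (horizontal distance between mid3_head and hole0 below 0.0045 m or horizontal distance between mid3_head and hole1 below 0.0045 m or horizontal distance between mid3_head and hole2 below 0.0045 m or horizontal distance between mid3_head and hole3 below 0.0045 m or horizontal distance between mid3_head and hole4 below 0.0045 m or horizontal distance between mid3_head and hole5 below 0.0045 m) and z of mid4_head in the frame of housing between 0.071 and 0.077 m and (horizontal distance between mid4_head and hole0 below 0.0045 m or horizontal distance between mid4_head and hole1 below 0.0045 m or horizontal distance between mid4_head and hole2 below 0.0045 m or horizontal distance between mid4_head and hole3 below 0.0045 m or horizontal distance between mid4_head and hole4 below 0.0045 m or horizontal distance between mid4_head and hole5 below 0.0045 m) and horizontal distance between drift_head and stand_mouth below 0.008 m and height (world z) of drift_head between 0.072 and 0.083 m and angle between drift_head's own z axis and vertical below 0.15 rad and distance of each of short1_head, short2_head, long1_head, long2_head from where it was at the start of the episode below 0.015 m and angle between each of short1_head, short2_head, long1_head, long2_head's own z axis and vertical below 0.2 rad and linear speed of cover below 0.02 m/s); the robot touches nothing.
Of mid1, mid2, mid3, mid4 only 3 to 4 are there at a start; the rules pass over those that are not, and their reading is None.
At some moment in a run one of cover may be knocked a few centimetres aside while the robot is not near it.
It also fails if it takes over 210 s, if anything falls off the work surface, if the arm or the gripper's body presses on something with over 40 N, if the wrist force passes 120 N, or if a joint passes its speed limit or range.

## Working session

There is one attempt and no reset: what is moved stays moved. The work goes in short steps, Python scripts to look and compute and a tool call to move; the robot and the scene stay as the last step left them, time stands still between calls to the robot, and variables do not carry over. Pictures are saved under pics/ and viewed, at most 14 in all, crops included, and the job is handed in when it is done.

Besides the shell and the picture viewer there is one more tool, called after "Emit:" in YAML: its name, and indented under it one key for each argument. step_arm: Moves the arm, as the interface text tells. Shifts and turns lie within -1 to 1; 1 stands for 25 mm of shift or 0.12 rad of turn. Its arguments: {"type":"object","properties":{"delta_pos":{"type":"array"},"turn":{"type":"array"},"grip":{"type":"number"},"newtons":{"type":"number"}},"required":["delta_pos","turn"]}

```bash
ls; mkdir -p pics; cat > h.py <<'E'
from bench import *
import numpy as np, cv2
def snap(n):
    c=camera(n); np.savez(f'{n}.npz',**{k:np.array(v) for k,v in c.items()}); return c
def load(n): return dict(np.load(f'{n}.npz'))
def world(c,uv,z=None):
    """pixels -> world; by depth map, or on the plane z"""
    uv=np.array(uv,float).reshape(-1,1,2)
    n=cv2.undistortPoints(uv,c['mtx'],c['dist'])[:,0]
    R=c['view'][:3,:3];t=c['view'][:3,3]
    d=np.c_[n[:,0],-n[:,1],-np.ones(len(n))]
    o=-R.T@t; dw=d@R
    if z is None:
        i=uv[:,0].round().astype(int); s=c['z_map'][i[:,1],i[:,0]]
    else: s=(z-o[2])/dw[:,2]
    return o+dw*s[:,None]
def cloud(c):
    v,u=np.mgrid[0:384,0:512]
    p=world(c,np.c_[u.ravel(),v.ravel()]).reshape(384,512,3); p[c['z_map']==0]=np.nan
    return p
def proj(c,p):
    q=np.c_[p,np.ones(len(p))]@c['view'].T
    q=q[:,:3]*[1,-1,-1]
    return cv2.projectPoints(q,np.zeros(3),np.zeros(3),c['mtx'],c['dist'])[0][:,0]
E
python3 - <<'E'
from h import *
print(read_state())
for n in('scene','top'):
    c=snap(n); cv2.imwrite(f'pics/{n}0.png',cv2.resize(c['image'][...,::-1],(800,600)))
    print(n,c['mtx'],c['dist'],c['view'])
E
```

```text
pics
{'time': 0.0, 'joint_positions': array([-1.31156633,  0.33285913, -0.06472961,  1.46090922,  0.02161205,
        1.34991646, -0.08849319]), 'joint_vel': array([0.00114008, 0.00030222, 0.0003225 , 0.00066955, 0.00157837,
       0.00021294, 0.0009759 ]), 'joint_torque': array([-1.39429052e-03, -6.23253465e+01,  2.39313970e-02, -3.89899457e+01,
       -6.14255969e-02,  3.98969161e-02,  1.47245332e-04]), 'ee_pos': array([0.173708  , 0.59998048, 0.22177731]), 'eef_rot': array([ 1.40420475e-01,  9.90091714e-01, -6.94952048e-04, -6.48326728e-05]), 'ft_force': array([-0.07984775, -0.3686882 , -0.99154587]), 'torque': array([-0.03862543,  0.04324856,  0.0302758 ]), 'grip_force': 0.0, 'width': 0.08687971399080686}
scene [[409.61768947   0.         260.51643753]
 [  0.         409.61768947 197.76725366]
 [  0.           0.           1.        ]] [0.04041726 0.         0.         0.         0.        ] [[ 0.78458248 -0.62001481 -0.00345944 -0.41400884]
 [ 0.31001843  0.387461    0.86819499 -0.21157453]
 [-0.53695335 -0.68224307  0.49621113 -0.81686772]
 [ 0.          0.          0.          1.        ]]
top [[487.83298074   0.         253.64102241]
 [  0.         487.83298074 201.45602482]
 [  0.           0.           1.        ]] [-0.11507868  0.          0.          0.          0.        ] [[-6.64462478e-04 -9.99995603e-01  2.89008151e-03 -2.57059685e-02]
 [ 9.94584055e-01 -3.60485547e-04  1.03934724e-01 -5.32152157e-01]
 [-1.03933225e-01  2.94348971e-03  9.94579922e-01 -1.29742327e+00]
 [ 0.00000000e+00  0.00000000e+00  0.00000000e+00  1.00000000e+00]]
```

View pics/scene0.png

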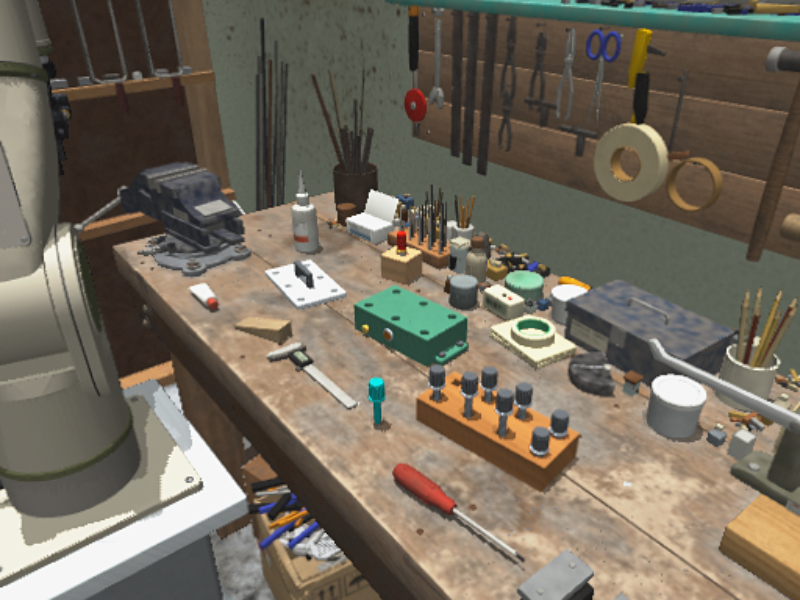

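View pics/top0.png

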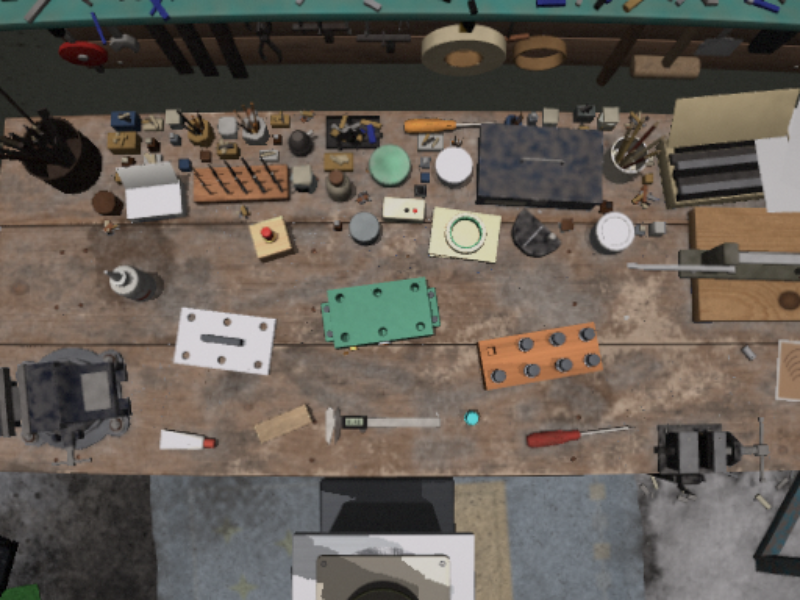

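Top view (800×600): housing at (380,312), cover at (225,340) with handle (222,340), stand with drift (268,236), rack (540,357) with seven bolts and one empty socket at (491,351). Look-alikes: the turquoise bolt at (472,418), which is not meant, and the short and long bolts among the seven dark heads. Tell those apart by head height.

```bash
python3 - <<'E'
from h import *
c=load('top');P=cloud(c);im=c['image'].astype(int);hsv=cv2.cvtColor(c['image'],cv2.COLOR_RGB2HSV)
v,u=np.mgrid[0:384,0:512]
s=512/800
def box(x0,y0,x1,y1): return (u>x0*s)&(u<x1*s)&(v>y0*s)&(v<y1*s)
def rect(m,n):
    q=P[m][:,:2]; r=cv2.minAreaRect((q*1000).astype(np.float32)); print(n,m.sum(),np.round(r[0],1),np.round(r[1],1),round(r[2],1),'medz',np.median(P[m][:,2]).round(4))
Z=P[...,2]
rect(box(310,270,450,360)&(abs(Z-.05)<.006)&(hsv[...,0]>60)&(hsv[...,0]<95)&(hsv[...,1]>100),'housing')
rect(box(165,300,285,385)&(Z>.004)&(Z<.016)&(hsv[...,1]<60)&(im.sum(2)>300),'cover')
rect(box(190,320,255,360)&(Z>.03)&(Z<.055),'handle')
rect(box(470,315,615,395)&(abs(Z-.04)<.007)&(hsv[...,1]>100)&(hsv[...,0]<20),'rack')
rect(box(240,210,300,265)&(abs(Z-.05)<.006)&(hsv[...,1]>50),'stand')
m=box(240,210,300,265)&(Z>.085); print('drift top',P[m].mean(0), m.sum(), Z[m].max())
m=box(470,310,615,395)&(Z>.06)&(Z<.13)
n,l,st,ce=cv2.connectedComponentsWithStats(m.astype(np.uint8))
for i in range(1,n):
    if st[i,4]>15:
        q=P[l==i]; t=q[q[:,2]>np.percentile(q[:,2],50)-.004]; print(np.round(ce[i]/s),st[i,4],np.median(q[:,2]).round(4),q[:,2].max().round(4),np.round(t.mean(0),4))
# scene cam cross-check
d=load('scene')
cv2.imwrite('pics/a.png',cv2.resize(c['image'][190:265,300:400,::-1],(800,600),interpolation=cv2.INTER_CUBIC))
E
```

```text
housing 42 [534.2   4.2] [ 97.7 151.4] 8.0 medz 0.0491
cover 1891 [486.4 281.2] [142.9 208. ] 1.3 medz 0.009
handle 121 [488.7 278.3] [72.2 12.4] 83.3 medz 0.0402
rack 1803 [ 460.7 -273.8] [ 85.7 206.5] 9.5 medz 0.0396
stand 398 [666.7 194.2] [60.5 58.1] 17.1 medz 0.0494
drift top [0.66621946 0.19251452 0.09320438] 40 0.09871530704527887
[588. 333.] 55 0.0725 0.0772 [ 0.4965 -0.3499  0.0726]
[558. 338.] 72 0.0853 0.093 [ 0.4875 -0.2975  0.0871]
[526. 344.] 71 0.086 0.0922 [ 0.4783 -0.2429  0.0873]
[593. 360.] 59 0.0719 0.0763 [ 0.4515 -0.3574  0.0726]
[564. 364.] 68 0.1007 0.1088 [ 0.4431 -0.3035  0.1022]
[532. 370.] 76 0.1009 0.1056 [ 0.4336 -0.2503  0.102 ]
[498. 376.] 66 0.0861 0.0928 [ 0.4251 -0.196   0.087 ]
```

View pics/a.png

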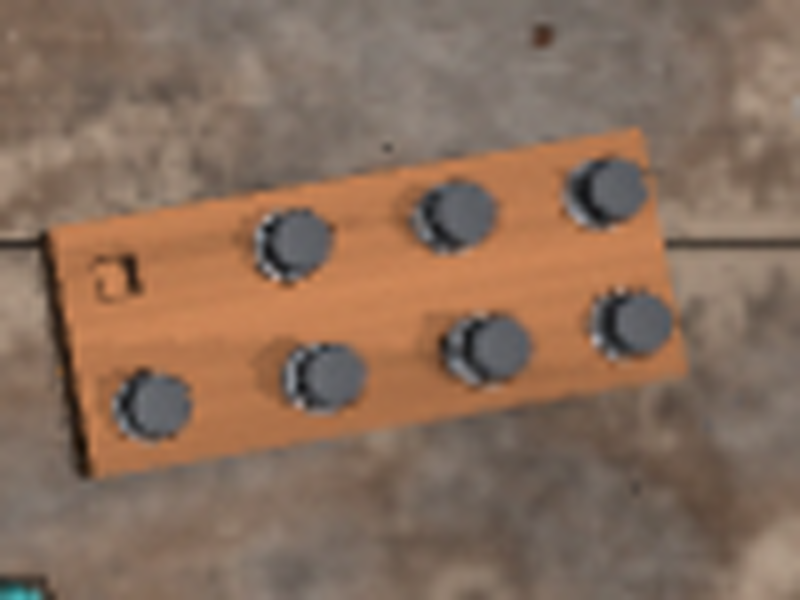

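```bash
python3 - <<'E'
from h import *
c=load('top');P=cloud(c);hsv=cv2.cvtColor(c['image'],cv2.COLOR_RGB2HSV)
v,u=np.mgrid[0:384,0:512];s=512/800;Z=P[...,2]
print(hsv[200,240],Z[200,240],hsv[220,130],Z[220,130],hsv[220,125])
def box(x0,y0,x1,y1): return (u>x0*s)&(u<x1*s)&(v>y0*s)&(v<y1*s)
m=box(310,270,450,360)&(Z>.045)&(Z<.055)
q=P[m];r=cv2.minAreaRect((q[:,:2]*1000).astype(np.float32));print(m.sum(),r)
m=box(165,300,285,385)&(Z>.005)&(Z<.016)&(hsv[...,2]>170)
q=P[m];r=cv2.minAreaRect((q[:,:2]*1000).astype(np.float32));print(m.sum(),r)
for n,(x0,y0,x1,y1) in {'h':(205,178,283,224),'c':(110,195,178,241)}.items():
    cv2.imwrite(f'pics/{n}.png',cv2.resize(c['image'][y0:y1,x0:x1,::-1],None,fx=10,fy=10,interpolation=cv2.INTER_CUBIC))
E
```

```text
[ 77  97 152] 0.04701111105771938 [150   4 213] 0.005573704180516392 [150   4 212]
2090 ((535.5947265625, 3.4890594482421875), (100.49799346923828, 170.05311584472656), 7.923394203186035)
1713 ((489.1011047363281, 279.52093505859375), (168.83795166015625, 100.4461669921875), 83.3018569946289)
```

View pics/h.png

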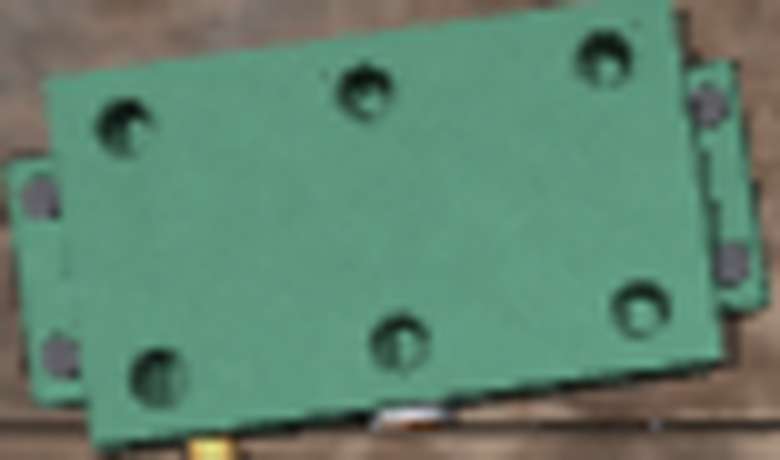

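View pics/c.png

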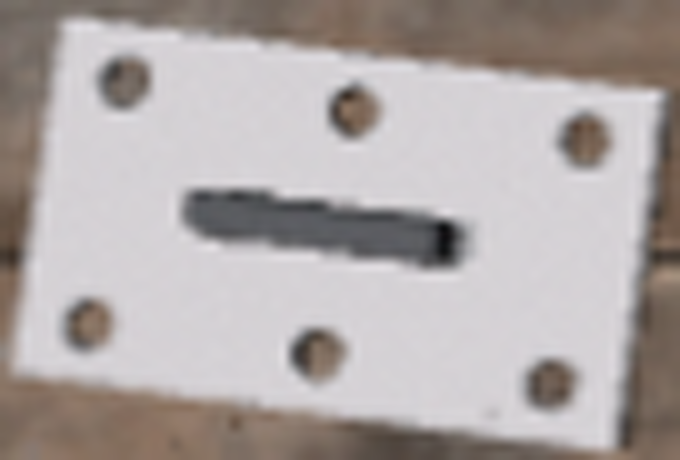

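Housing crop: six holes at (125,128), (365,93), (605,58), (158,377), (400,343), (640,308). Cover crop: holes at (125,81), (354,110), (585,139), (88,323), (318,353), (550,383), handle in the middle.

```bash
python3 - <<'E'
from h import *
c=load('top');P=cloud(c)
for n,o,p,z in(('housing',(205,178),[(125,128),(365,93),(605,58),(158,377),(400,343),(640,308)],.05),('cover',(110,195),[(125,81),(354,110),(585,139),(88,323),(318,353),(550,383)],.01)):
    w=world(c,np.array(p)/10-.5+o,z); d=w[:3,:2].mean(0)-w[3:,:2].mean(0)
    print(n,w[:,:2].mean(0),np.degrees(np.arctan2(d[1],d[0])),np.linalg.norm(d))
v,u=np.mgrid[0:384,0:512]
X,Y,Z=P[...,0],P[...,1],P[...,2]
for y0 in np.arange(.1,.7,.1):
    print(y0.round(1),[ (x0.round(1),np.nanmax(np.r_[Z[(X>x0)&(X<x0+.1)&(Y>y0)&(Y<y0+.1)],-1]).round(2)) for x0 in np.arange(.2,.8,.1)])
E
```

```text
housing [0.53575941 0.00326424] 7.878569230204058 0.06776474675073402
cover [0.48926985 0.27894699] -7.311060955749504 0.06776348055312396
0.1 [(np.float64(0.2), np.float64(0.01)), (np.float64(0.3), np.float64(0.03)), (np.float64(0.4), np.float64(0.01)), (np.float64(0.5), np.float64(0.02)), (np.float64(0.6), np.float64(0.1)), (np.float64(0.7), np.float64(0.13)), (np.float64(0.8), np.float64(0.5))]
0.2 [(np.float64(0.2), np.float64(0.01)), (np.float64(0.3), np.float64(0.02)), (np.float64(0.4), np.float64(0.04)), (np.float64(0.5), np.float64(0.02)), (np.float64(0.6), np.float64(0.09)), (np.float64(0.7), np.float64(0.13)), (np.float64(0.8), np.float64(0.51))]
0.3 [(np.float64(0.2), np.float64(0.02)), (np.float64(0.3), np.float64(0.03)), (np.float64(0.4), np.float64(0.05)), (np.float64(0.5), np.float64(0.02)), (np.float64(0.6), np.float64(0.01)), (np.float64(0.7), np.float64(0.1)), (np.float64(0.8), np.float64(0.5))]
0.4 [(np.float64(0.2), np.float64(0.06)), (np.float64(0.3), np.float64(0.17)), (np.float64(0.4), np.float64(0.15)), (np.float64(0.5), np.float64(0.18)), (np.float64(0.6), np.float64(0.1)), (np.float64(0.7), np.float64(0.29)), (np.float64(0.8), np.float64(0.51))]
0.5 [(np.float64(0.2), np.float64(0.06)), (np.float64(0.3), np.float64(0.18)), (np.float64(0.4), np.float64(0.18)), (np.float64(0.5), np.float64(0.01)), (np.float64(0.6), np.float64(0.02)), (np.float64(0.7), np.float64(0.29)), (np.float64(0.8), np.float64(0.3))]
0.6 [(np.float64(0.2), np.float64(0.01)), (np.float64(0.3), np.float64(0.18)), (np.float64(0.4), np.float64(0.18)), (np.float64(0.5), np.float64(0.01)), (np.float64(0.6), np.float64(0.01)), (np.float64(0.7), np.float64(0.21)), (np.float64(0.8), np.float64(0.2))]
```

Emit:
step_arm:
  delta_pos:
    - [0,0,1]
    - [0,0,1]
    - [0,0,1]
    - [0.97,-0.99,0]
    - [0.97,-0.99,0]
    - [0.97,-0.99,0]
    - [0.97,-0.99,0]
    - [0.97,-0.99,0]
    - [0.97,-0.99,0]
    - [0.97,-0.99,0]
    - [0.97,-0.99,0]
    - [0.97,-0.99,0]
  turn: [-0.98,-0.98,-0.98,-0.98,-0.98,-0.98,-0.98,-0.98,-0.98,-0.98,-0.98,-0.98]
  grip: 0.5

```text
time: 1.3
ee_pos: [0.3928, 0.3763, 0.2973]
eef_rot: [0.751, 0.661, -0.0, 0.0]
ft_force: [0.3, 0.7, 0.2]
width: 0.0434
grip_force: 0.0
```

Emit:
step_arm:
  delta_pos:
    - [0.97,-0.99,-0.5]
    - [0.97,-0.99,-1]
    - [0.97,-0.99,-1]
    - [0.97,-0.99,-1]
    - [0,0,-1]
    - [0,0,0]
  turn: [0,0,0,0,0,0]

```text
time: 1.9
ee_pos: [0.4877, 0.2767, 0.1816]
eef_rot: [0.75, 0.662, -0.003, -0.0]
ft_force: [-0.0, -0.1, -0.8]
width: 0.0433
grip_force: 0.0
```

```bash
cat >> h.py <<'E'
def st():
    s=read_state();x,y,z,w=s['eef_rot'];a=np.degrees(np.arctan2(y*y-x*x,2*x*y))
    print(round(s['time'],2),s['ee_pos'].round(4),'close',a.round(1),'w',round(s['width'],4),'g',round(s['grip_force'],1),'F',s['ft_force'].round(1),'q7',s['joint_positions'][6].round(2))
E
python3 - <<'E'
from h import *
st();snap('top');c=snap('scene')
cv2.imwrite('pics/s1.png',cv2.resize(c['image'][120:240,100:260,::-1],(800,600),interpolation=cv2.INTER_CUBIC))
E
```

```text
1.9 [0.4877 0.2767 0.1816] close -7.1 w 0.0433 g 0.0 F [-0.  -0.1 -0.8] q7 -0.65
```

View pics/s1.png

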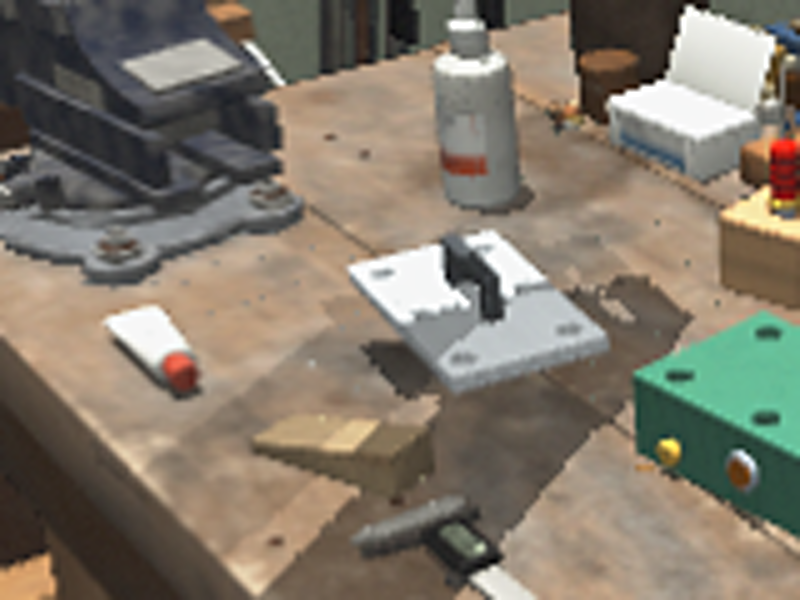

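The picture shows the cover still in place, with the handle at (470,275). The arm itself isn't drawn, only its shadow.

Emit:
step_arm:
  delta_pos:
    - [0.05,0.08,-1]
    - [0,0,-1]
    - [0,0,-1]
    - [0,0,-1]
    - [0,0,-1]
    - [0,0,-1]
    - [0,0,-0.5]
    - [0,0,0]
  turn: [0,0,0,0,0,0,0,0]

```text
time: 2.8
ee_pos: [0.4896, 0.2813, 0.0222]
eef_rot: [0.749, 0.663, -0.001, -0.0]
ft_force: [-0.6, -0.5, 1.0]
width: 0.0435
grip_force: 0.0
```

Emit:
step_arm:
  delta_pos:
    - [0,0,0]
    - [0,0,0]
    - [0,0,0]
    - [0,0,0]
    - [0,0,0]
  turn: [0,0,0,0,0]
  grip: 1
  newtons: 40

```text
time: 3.3
ee_pos: [0.4902, 0.2808, 0.0229]
eef_rot: [0.749, 0.663, 0.0, -0.0]
ft_force: [2.2, -1.0, 4.9]
width: 0.0117
grip_force: 39.8
```

```bash
python3 -c "
from h import *;st()"
```

```text
3.3 [0.4902 0.2808 0.0229] close -7.0 w 0.0117 g 39.8 F [ 2.2 -1.   4.9] q7 -0.59
```

Emit:
step_arm:
  delta_pos:
    - [0,0,0.5]
    - [0,0,1]
    - [0,0,1]
    - [0,0,1]
    - [0,0,0.5]
    - [0.17,-0.9,0]
    - [0.17,-1,0]
    - [0.17,-1,0]
    - [0.17,-1,0]
    - [0.17,-1,0]
    - [0.17,-1,0]
    - [0.17,-1,0]
  turn: [0,0,0,0,0,0.27,0.27,0.27,0.27,0.27,0.27,0.27]

```text
time: 4.5
ee_pos: [0.5197, 0.1069, 0.1224]
eef_rot: [0.669, 0.744, -0.0, -0.0]
ft_force: [0.5, -0.4, -3.1]
width: 0.0116
grip_force: 40.0
```

Emit:
step_arm:
  delta_pos:
    - [0.17,-1,0]
    - [0.17,-1,0]
    - [0.17,-1,0]
    - [0.1,-0.8,0]
    - [0,-0.3,0]
    - [0,0,0]
    - [0,0,0]
  turn: [0.27,0,0,0,0,0,0]

```text
time: 5.2
ee_pos: [0.5351, 0.0069, 0.1224]
eef_rot: [0.657, 0.754, 0.0, -0.0]
ft_force: [-0.3, -0.3, -3.2]
width: 0.0116
grip_force: 40.0
```

```bash
cat > cov.py <<'E'
from h import *
def fit(lo,hi,x0=.44,x1=.63,y0=-.12,y1=.12,c=None,save=None):
    c=c or snap('top');P=cloud(c);X,Y,Z=P[...,0],P[...,1],P[...,2]
    m=(X>x0)&(X<x1)&(Y>y0)&(Y<y1)&(Z>lo)&(Z<hi)
    r=cv2.minAreaRect((P[m][:,:2]*1000).astype(np.float32));print(m.sum(),np.round(r[0],1),np.round(r[1],1),round(r[2],1),'z',np.median(Z[m]).round(4))
    return c
E
python3 -c "
from cov import *;st();fit(.09,.125);st()"
```

```text
5.2 [0.5351 0.0069 0.1224] close 7.9 w 0.0116 g 40.0 F [-0.3 -0.3 -3.2] q7 0.14
378 [535.7   5.6] [ 99.6 170.3] 7.8 z 0.1089
5.25 [0.5351 0.0072 0.1225] close 7.9 w 0.0116 g 40.0 F [ 0.4 -0.1 -3.1] q7 0.14
```

Emit:
step_arm:
  delta_pos:
    - [0,-0.09,-0.6]
    - [0,0,-0.6]
    - [0,0,-0.4]
    - [0,0,-0.25]
    - [0,0,-0.13]
    - [0,0,0]
    - [0,0,0]
  turn: [0,0,0,0,0,0,0]

```text
time: 5.95
ee_pos: [0.5357, 0.0035, 0.0735]
eef_rot: [0.657, 0.754, 0.0, 0.0]
ft_force: [-0.0, -0.4, -3.6]
width: 0.0117
grip_force: 40.0
```

```bash
python3 -c "
from cov import *;st();fit(.055,.072)"
```

```text
5.95 [0.5357 0.0035 0.0735] close 7.9 w 0.0117 g 40.0 F [-0.  -0.4 -3.6] q7 0.18
362 [535.7   1.6] [100.1 169.8] 8.4 z 0.0599
```

Emit:
step_arm:
  delta_pos:
    - [0,0.06,-0.04]
    - [0,0,-0.04]
    - [0,0,0]
  turn: [0,0,0]

```text
time: 6.3
ee_pos: [0.5357, 0.0041, 0.0729]
eef_rot: [0.657, 0.754, 0.0, 0.0]
ft_force: [-8.5, -2.9, 18.1]
width: 0.0117
grip_force: 40.0
```

Emit:
step_arm:
  delta_pos:
    - [0,0,0]
    - [0,0,0]
    - [0,0,0]
    - [0,0,0]
    - [0,0,1]
    - [0,0,1]
    - [0,0,1]
    - [0,0,1]
  turn: [0,0,0,0,0,0,-0.5,-1]
  grip: 0.5

```text
time: 7.1
ee_pos: [0.5352, 0.0049, 0.172]
eef_rot: [0.723, 0.691, 0.0, -0.0]
ft_force: [0.8, -0.9, 1.1]
width: 0.0434
grip_force: 0.0
```

```bash
python3 -c "
from cov import *;st();c=fit(.055,.07)
fit(.088,.105,.63,.70,.16,.23,c=c)
P=cloud(c);m=(abs(P[...,0]-.666)<.03)&(abs(P[...,1]-.193)<.03)&(P[...,2]>.092);print(P[m].mean(0))"
```

```text
7.1 [0.5352 0.0049 0.172 ] close -2.6 w 0.0434 g 0.0 F [ 0.8 -0.9  1.1] q7 -0.06
290 [546.3 -72.8] [101.9  29.3] 0.4 z 0.0595
37 [666.6 193.4] [16.3 16.3] 4.7 z 0.0942
[0.66691141 0.19259988 0.09556106]
```

```bash
python3 -c "
from cov import *
c=load('top')
cv2.imwrite('pics/t2.png',cv2.resize(c['image'][165:245,195:295,::-1],(800,600),interpolation=cv2.INTER_CUBIC))
P=cloud(c)[...,2];print((P[175:230:5,200:290:8]*1000).round())"
```

```text
[[ -2. 580. 582. 565. 566. 567. 566. 581. 580.   1.   5.   0.]
 [ -5. 583. 585. 586. 583. 581. 581. 583. 582.  56.  -2.  -5.]
 [  0. 586. 586. 583. 585. 586. 585. 584. 584.  57.  -3.  -4.]
 [ -0. 585. 587. 585. 592. 590. 587. 586. 586.  55.  -2.   1.]
 [ -3. 583. 585. 592. 591. 594. 589. 583. 586.  62.   3.  -6.]
 [ -8. 582. 584. 595. 594. 597. 592. 584. 582.  61.  13.  -3.]
 [ -3. 577. 588. 596. 597. 599. 595. 587. 578.  59.  13.   1.]
 [  4. 574. 592. 597. 603. 606. 600. 591. 572.  65.  -1.  -0.]
 [ -1. 572. 595. 602. 606. 606. 603. 594. 570.  13.   2.  -3.]
 [ nan 576. 599. 606. 608. 607. 606. 598. 574.  -3.   0.  -3.]
 [ -4. 579. 599. 610. 613. 614. 608. 600. 577.  -2.  -3.   2.]]
```

View pics/t2.png

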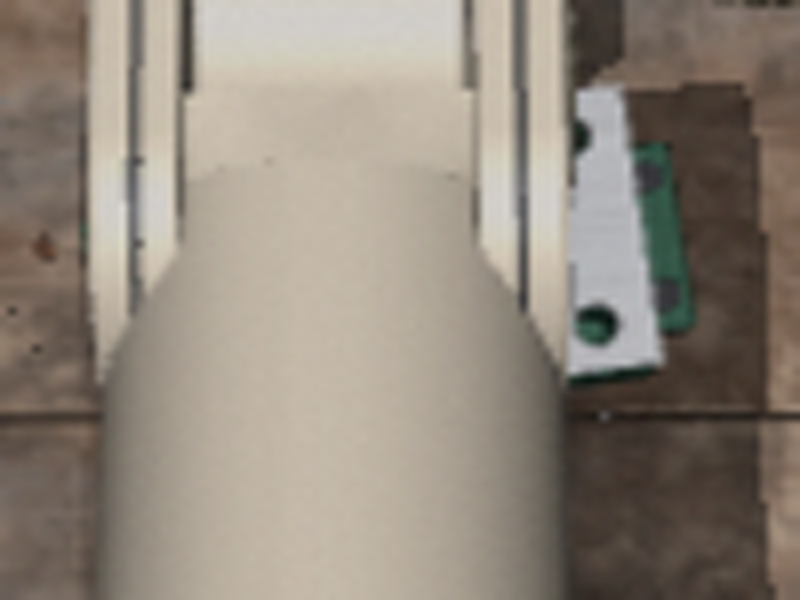

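The arm covers most of the cover here; the visible corner, with a hole at (597,325), looks well seated. Moving on to the drift, then I'll look again.

Emit:
step_arm:
  delta_pos:
    - [0.5,0.7,0]
    - [0.5,0.7,0]
    - [0.5,0.7,0]
    - [0.5,0.7,0]
    - [0.5,0.7,0]
    - [0.5,0.7,0]
    - [0.5,0.7,0]
    - [0.5,0.7,0]
    - [0.5,0.7,0]
    - [0.5,0.7,0]
    - [0.25,0.55,0]
    - [0,0,0]
  turn: [-0.97,-0.97,-0.97,-0.97,-0.97,-0.97,-0.97,-0.97,-0.97,-0.97,-0.97,-0.9]

```text
time: 8.35
ee_pos: [0.6667, 0.1967, 0.1699]
eef_rot: [0.998, 0.069, -0.0, -0.0]
ft_force: [-0.2, 0.3, -0.0]
width: 0.0438
grip_force: 0.0
```

```bash
python3 -c "
from cov import *;st();c=fit(.053,.067);fit(.085,.10,c=c)
d=snap('scene')
a=cv2.resize(c['image'][165:245,195:295,::-1],(400,320),interpolation=cv2.INTER_CUBIC)
b=cv2.resize(d['image'][140:240,210:310,::-1],(320,320),interpolation=cv2.INTER_CUBIC)
cv2.imwrite('pics/t3.png',np.hstack([a,b]))"
```

```text
8.35 [0.6667 0.1967 0.1699] close -82.1 w 0.0438 g 0.0 F [-0.2  0.3 -0. ] q7 -1.56
2125 [536.4   2.6] [101.4 170.4] 8.0 z 0.0595
122 [536.2   2.4] [12. 68.] 8.3 z 0.091
```

View pics/t3.png

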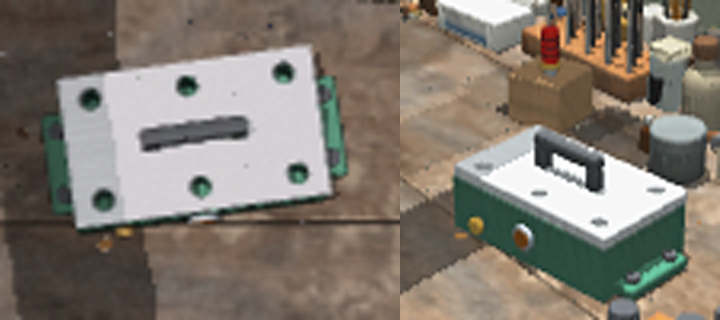

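The cover is flat on the housing, about 1 mm off (holes aligned in the left panel). Now grasping the drift.

Emit:
step_arm:
  delta_pos:
    - [0,-0.12,-0.5]
    - [0,0,-1]
    - [0,0,-1]
    - [0,0,-1]
    - [0,0,-0.6]
    - [0,0,0]
    - [0,0,0]
  turn: [0,0,0,0,0,0,0]

```text
time: 9.15
ee_pos: [0.6669, 0.1903, 0.0691]
eef_rot: [0.998, 0.07, 0.0, 0.0]
ft_force: [-0.3, 0.2, 1.0]
width: 0.0437
grip_force: 0.0
```

Emit:
step_arm:
  delta_pos:
    - [0,0,0]
    - [0,0,0]
    - [0,0,0]
    - [0,0,0]
    - [0,0,0]
  turn: [0,0,0,0,0]
  grip: 1
  newtons: 40

```text
time: 9.65
ee_pos: [0.6666, 0.1917, 0.069]
eef_rot: [0.998, 0.07, 0.0, -0.001]
ft_force: [0.3, 2.8, 1.8]
width: 0.0172
grip_force: 39.0
```

Emit:
step_arm:
  delta_pos:
    - [0,0,0.5]
    - [0,0,1]
    - [0,0,1]
    - [0,0,1]
    - [0,0,0.3]
    - [0,0,0]
  turn: [0,0,0,0,0,0]

```text
time: 10.25
ee_pos: [0.6672, 0.1904, 0.1649]
eef_rot: [0.998, 0.069, 0.001, -0.0]
ft_force: [1.0, 0.2, -2.7]
width: 0.0173
grip_force: 39.0
```

```bash
python3 -c "
from h import *;st()
c=snap('top');P=cloud(c);s=read_state()['ee_pos']
m=(abs(P[...,0]-.666)<.03)&(abs(P[...,1]-.193)<.03);hsv=cv2.cvtColor(c['image'],cv2.COLOR_RGB2HSV);r=m&(hsv[...,1]>150)&((hsv[...,0]<8)|(hsv[...,0]>172));print(r.sum(),P[r].mean(0))
cv2.imwrite('pics/t4.png',cv2.resize(c['image'][115:195,130:230,::-1],(600,480)))
d=snap('scene');h2=cv2.cvtColor(d['image'],cv2.COLOR_RGB2HSV);Q=cloud(d);r=(abs(Q[...,0]-s[0])<.04)&(abs(Q[...,1]-s[1])<.04)&(h2[...,1]>150)&((h2[...,0]<8)|(h2[...,0]>172));print(r.sum(),Q[r].min(0),Q[r].max(0))"
```

```text
10.25 [0.6672 0.1904 0.1649] close -82.0 w 0.0173 g 39.0 F [ 1.   0.2 -2.7] q7 -1.55
7 [0.65362186 0.18348634 0.21863066]
42 [0.65588219 0.16113175 0.15356766] [0.69738869 0.19480206 0.33360365]
```

Emit:
step_arm:
  delta_pos:
    - [-0.4,-0.44,0.2]
    - [-0.7,-0.8,0]
    - [-0.8,-0.9,0]
    - [-0.8,-0.9,0]
    - [-0.8,-0.9,0]
    - [-0.6,-0.6,0]
    - [-0.19,-0.2,0]
    - [0,0,0]
    - [0,0,0]
  turn: [0,0,0,0,0,0,0,0,0]

```text
time: 11.25
ee_pos: [0.5596, 0.0733, 0.1682]
eef_rot: [0.998, 0.07, -0.0, 0.0]
ft_force: [0.7, 0.4, -0.3]
width: 0.0176
grip_force: 38.9
```

```bash
python3 -c "
from h import *;st()
d=snap('scene');u,v=proj(d,np.array([[.56,.072,.09]]))[0].astype(int);print(u,v)
a=cv2.resize(d['image'][v-40:v+40,u-50:u+50,::-1],(600,480),interpolation=cv2.INTER_CUBIC)
cv2.imwrite('pics/t5.png',a)"
```

```text
11.25 [0.5596 0.0733 0.1682] close -81.9 w 0.0176 g 38.9 F [ 0.7  0.4 -0.3] q7 -1.47
253 172
```

View pics/t5.png

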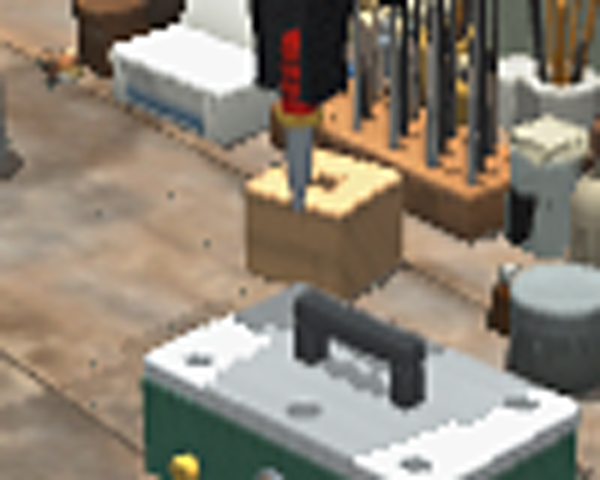

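The drift is held upright with its tip at about (300,208) in this crop. Cover holes are at (200,358), (302,410), (415,465) and (522,402); the target hole5 is behind the handle. Check the tip position.

```bash
python3 -c "
from h import *
d=load('scene')
for z in (.105,.109): print(world(d,[[203+300/6-.5,132+208/6-.5]],z))
u=[(200,358),(302,410),(415,465),(522,402)]
w=world(d,[(203+a/6-.5,132+b/6-.5) for a,b in u],.06);print(w.round(4))
R=cv2.getRotationMatrix2D((0,0),-7.9,1)[:,:2]
print((np.array([.5357,.0034])+np.array([(-34,65),(-34,0),(-34,-65),(34,-65),(34,65)])/1e3@R.T).round(4))"
```

```text
[[0.56519928 0.08237522 0.105     ]]
[[0.56011507 0.07562511 0.109     ]]
[[ 0.4933  0.0625  0.06  ]
 [ 0.5006 -0.0027  0.06  ]
 [ 0.5095 -0.0679  0.06  ]
 [ 0.5789 -0.0564  0.06  ]]
[[ 0.4931  0.0631]
 [ 0.502  -0.0013]
 [ 0.511  -0.0657]
 [ 0.5783 -0.0563]
 [ 0.5604  0.0725]]
```

Emit:
step_arm:
  delta_pos:
    - [0.04,-0.05,-0.6]
    - [0,0,-0.7]
    - [0,0,-0.5]
    - [0,0,-0.4]
    - [0,0,-0.4]
    - [0,0,0]
  turn: [0,0,0,0,0,0]

```text
time: 11.9
ee_pos: [0.5596, 0.0708, 0.1021]
eef_rot: [0.998, 0.07, -0.001, 0.0]
ft_force: [-0.8, -0.6, -0.6]
width: 0.0173
grip_force: 38.9
```

```bash
python3 -c "
from h import *;st()"
```

```text
11.9 [0.5596 0.0708 0.1021] close -82.0 w 0.0173 g 38.9 F [-0.8 -0.6 -0.6] q7 -1.42
```

Emit:
step_arm:
  delta_pos:
    - [0.02,0.05,-0.3]
    - [0,0,-0.3]
    - [0,0,-0.3]
    - [0,0,-0.2]
    - [0,0,-0.1]
    - [0,0,0]
  turn: [0,0,0,0,0,0]

```text
time: 12.5
ee_pos: [0.561, 0.0726, 0.0739]
eef_rot: [0.998, 0.07, 0.0, -0.0]
ft_force: [-1.3, -0.0, 2.9]
width: 0.0168
grip_force: 39.8
```

```bash
python3 -c "
from h import *;st()"
```

```text
12.5 [0.561  0.0726 0.0739] close -82.0 w 0.0168 g 39.8 F [-1.3 -0.   2.9] q7 -1.4
```

Emit:
step_arm:
  delta_pos:
    - [0,0,-0.06]
    - [0,0,-0.04]
    - [0,0,0]
  turn: [0,0,0]

```text
time: 12.8
ee_pos: [0.5615, 0.0728, 0.0734]
eef_rot: [0.998, 0.07, 0.001, -0.001]
ft_force: [-10.7, 0.4, 27.8]
width: 0.017
grip_force: 39.9
```

Emit:
step_arm:
  delta_pos:
    - [0,0,0]
    - [0,0,0]
    - [0,0,0]
    - [0,0,0]
    - [0,0,1]
    - [0,0,1]
    - [0,0,1]
    - [0,-1,1]
    - [0,-1,0]
    - [0,-1,0]
    - [0,-1,0]
    - [-0.3,-1,0]
  turn: [0,0,0,0,0,0,0,0,0,0,0,0]
  grip: 0.55

```text
time: 14.0
ee_pos: [0.5535, -0.0538, 0.1709]
eef_rot: [0.998, 0.07, 0.0, 0.0]
ft_force: [-0.1, -0.5, -0.3]
width: 0.039
grip_force: 0.0
```

Emit:
step_arm:
  delta_pos:
    - [-0.5,-1,0]
    - [-0.5,-1,0]
    - [-0.5,-1,0]
    - [-0.5,-1,0]
    - [-0.5,-1,0]
    - [-0.5,-1,0]
    - [0,0,0]
    - [0,0,0]
  turn: [0,0,0,0,0,0,0,0]

```text
time: 14.8
ee_pos: [0.4781, -0.2031, 0.171]
eef_rot: [0.998, 0.069, 0.0, -0.0]
ft_force: [0.6, 0.3, -0.4]
width: 0.0389
grip_force: 0.0
```

```bash
python3 - <<'E'
from cov import *
st();c=fit(.053,.067);d=snap('scene');P=cloud(c);Q=cloud(d)
for p in((.488,-.2975),(.4784,-.243),(.425,-.196),(.5604,.0725)):
    for C in(P,Q):
        m=(np.hypot(C[...,0]-p[0],C[...,1]-p[1])<.02)&(C[...,2]>.07)&(C[...,2]<.12);q=C[m]; 
        if len(q): t=q[q[:,2]>np.median(q[:,2])-.004];print(p,len(q),t.mean(0).round(4),np.percentile(q[:,2],90).round(4))
a=cv2.resize(c['image'][165:265,195:415,::-1],(660,300),interpolation=cv2.INTER_CUBIC)
b=cv2.resize(d['image'][150:300,200:420,::-1],(440,300),interpolation=cv2.INTER_CUBIC)
cv2.imwrite('pics/t6.png',np.vstack([a,np.pad(b,((0,0),(0,220),(0,0)))]))
E
```

```text
14.8 [ 0.4781 -0.2031  0.171 ] close -82.1 w 0.0389 g 0.0 F [ 0.6  0.3 -0.4] q7 -0.98
2097 [536.5   2.7] [100.9 170.2] 8.0 z 0.0595
(0.488, -0.2975) 121 [ 0.4839 -0.2986  0.0863] 0.0887
(0.4784, -0.243) 111 [ 0.4753 -0.2445  0.0857] 0.0884
(0.425, -0.196) 109 [ 0.4218 -0.1982  0.0862] 0.0886
(0.5604, 0.0725) 44 [0.5607 0.0723 0.0992] 0.102
(0.5604, 0.0725) 67 [0.557  0.0674 0.0944] 0.0996
```

View pics/t6.png

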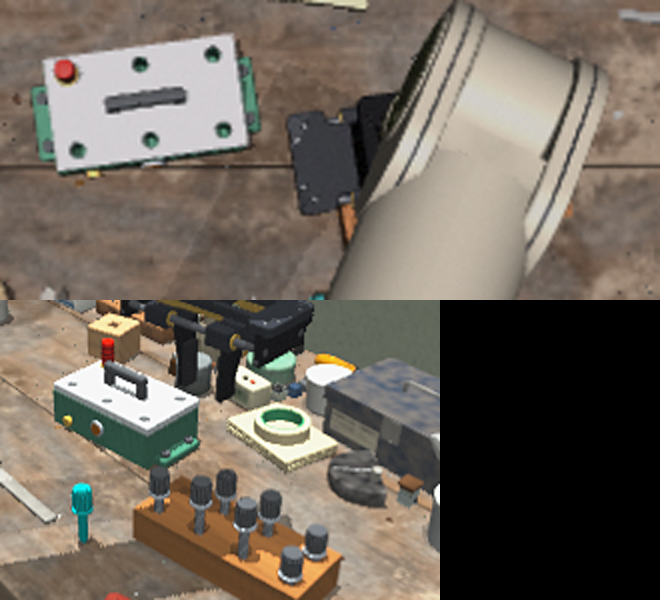

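The drift is fully down in hole5 (red head at (64,70)) with the cover aligned. Fetching bolt B, mid-length at (.478,-.243).

Emit:
step_arm:
  delta_pos:
    - [0,-0.8,0]
    - [0,-0.8,0]
    - [0,0,-0.6]
    - [0,0,-1]
    - [0,0,-1]
    - [0,0,-1]
    - [0,0,-0.56]
    - [0,0,0]
    - [0,0,0]
  turn: [0,0,0,0,0,0,0,0,0]

```text
time: 15.8
ee_pos: [0.4786, -0.2427, 0.0675]
eef_rot: [0.998, 0.07, -0.0, 0.0]
ft_force: [-0.5, 0.2, -0.3]
width: 0.0391
grip_force: 0.0
```

Emit:
step_arm:
  delta_pos:
    - [0,0,0]
    - [0,0,0]
    - [0,0,0]
    - [0,0,0]
    - [0,0,0]
  turn: [0,0,0,0,0]
  grip: 1
  newtons: 40

```text
time: 16.3
ee_pos: [0.4786, -0.2429, 0.0675]
eef_rot: [0.998, 0.07, 0.0, 0.0]
ft_force: [-0.8, 1.2, 3.1]
width: 0.019
grip_force: 40.0
```

Emit:
step_arm:
  delta_pos:
    - [0,0,0.4]
    - [0,0,0.8]
    - [0,0,1]
    - [0,0,1]
    - [0,0,0.7]
    - [0,0,0]
  turn: [0,0,0,0,0,0]

```text
time: 16.9
ee_pos: [0.4793, -0.2436, 0.1671]
eef_rot: [0.998, 0.069, 0.002, 0.0]
ft_force: [0.8, -0.6, -2.0]
width: 0.0192
grip_force: 40.0
```

```bash
python3 -c "
from h import *;st()
R=cv2.getRotationMatrix2D((0,0),-7.9,1)[:,:2]
print((np.array([.5357,.0034])+np.array([(-34,-65),(-34,0),(-34,65),(34,-65),(34,0),(34,65)])/1e3@R.T).round(4))"
```

```text
16.9 [ 0.4793 -0.2436  0.1671] close -82.0 w 0.0192 g 40.0 F [ 0.8 -0.6 -2. ] q7 -0.86
[[ 0.511  -0.0657]
 [ 0.502  -0.0013]
 [ 0.4931  0.0631]
 [ 0.5783 -0.0563]
 [ 0.5694  0.0081]
 [ 0.5604  0.0725]]
```

Emit:
step_arm:
  delta_pos:
    - [0.3,0.5,0]
    - [0.5,0.9,0]
    - [0.5,1,0]
    - [0.5,1,0]
    - [0.5,1,0]
    - [0.5,1,0]
    - [0.5,1,0]
    - [0.4,0.7,0]
    - [0.26,0.39,0]
    - [0,0,0]
    - [0,0,0]
  turn: [0,0,0,0,0,0,0,0,0,0,0]

```text
time: 18.0
ee_pos: [0.5768, -0.0569, 0.1643]
eef_rot: [0.998, 0.069, -0.0, 0.0]
ft_force: [-0.4, -0.6, -0.3]
width: 0.0189
grip_force: 40.0
```

```bash
python3 -c "
from h import *;st()"
```

```text
18.0 [ 0.5768 -0.0569  0.1643] close -82.1 w 0.0189 g 40.0 F [-0.4 -0.6 -0.3] q7 -1.2
```

Emit:
step_arm:
  delta_pos:
    - [0.06,0.02,-0.6]
    - [0,0,-0.7]
    - [0,0,-0.5]
    - [0,0,-0.4]
    - [0,0,-0.3]
    - [0,0,0]
  turn: [0,0,0,0,0,0]

```text
time: 18.6
ee_pos: [0.5782, -0.0553, 0.1011]
eef_rot: [0.998, 0.069, -0.001, 0.0]
ft_force: [0.3, -0.2, -0.9]
width: 0.0188
grip_force: 40.0
```

Emit:
step_arm:
  delta_pos:
    - [0,0,-0.2]
    - [0,0,-0.2]
    - [0,0,-0.2]
    - [0,0,0]
  turn: [0,0,0,0]

```text
time: 19.0
ee_pos: [0.5784, -0.055, 0.0864]
eef_rot: [0.998, 0.07, -0.0, 0.0]
ft_force: [-0.4, 0.2, -1.3]
width: 0.0189
grip_force: 40.0
```

```bash
python3 -c "
from h import *;st()"
```

```text
19.0 [ 0.5784 -0.055   0.0864] close -82.0 w 0.0189 g 40.0 F [-0.4  0.2 -1.3] q7 -1.15
```

Emit:
step_arm:
  delta_pos:
    - [0,-0.03,-0.25]
    - [0,0,-0.25]
    - [0,0,-0.2]
    - [0,0,-0.1]
    - [0,0,0]
  turn: [0,0,0,0,0]

```text
time: 19.5
ee_pos: [0.5788, -0.0559, 0.0677]
eef_rot: [0.998, 0.07, -0.0, -0.0]
ft_force: [-3.7, 1.1, 8.4]
width: 0.0186
grip_force: 40.0
```

```bash
python3 -c "
from h import *;st()"
```

```text
19.5 [ 0.5788 -0.0559  0.0677] close -82.0 w 0.0186 g 40.0 F [-3.7  1.1  8.4] q7 -1.13
```

Home. Release, rise and go to bolt C.

Emit:
step_arm:
  delta_pos:
    - [0,0,0]
    - [0,0,0]
    - [0,0,0]
    - [0,0,0]
    - [0,0,1]
    - [0,0,1]
    - [0,0,1]
    - [-0.5,-0.4,1]
    - [-1,-0.9,0]
    - [-1,-0.9,0]
    - [-1,-0.9,0]
    - [-1,-0.9,0]
  turn: [0,0,0,0,0,0,0,0,0,0,0,0]
  grip: 0.55

```text
time: 20.7
ee_pos: [0.4652, -0.1567, 0.1669]
eef_rot: [0.998, 0.07, 0.0, -0.0]
ft_force: [-0.0, -0.4, 0.4]
width: 0.039
grip_force: 0.0
```

Emit:
step_arm:
  delta_pos:
    - [-0.8,-0.8,0]
    - [-0.5,-0.5,0]
    - [-0.3,-0.3,0]
    - [0,0,0]
    - [0,0,0]
  turn: [0,0,0,0,0]

```text
time: 21.2
ee_pos: [0.4271, -0.195, 0.1672]
eef_rot: [0.998, 0.07, 0.0, 0.0]
ft_force: [0.3, 0.8, 0.3]
width: 0.0393
grip_force: 0.0
```

```bash
python3 -c "
from h import *;st();d=snap('scene');c=snap('top')
a=cv2.resize(c['image'][165:265,195:415,::-1],(660,300),interpolation=cv2.INTER_CUBIC)
b=cv2.resize(d['image'][150:300,200:420,::-1],(440,300),interpolation=cv2.INTER_CUBIC)
cv2.imwrite('pics/t7.png',np.vstack([a,np.pad(b,((0,0),(0,220),(0,0)))]))"
```

```text
21.2 [ 0.4271 -0.195   0.1672] close -82.0 w 0.0393 g 0.0 F [0.3 0.8 0.3] q7 -1.09
```

View pics/t7.png

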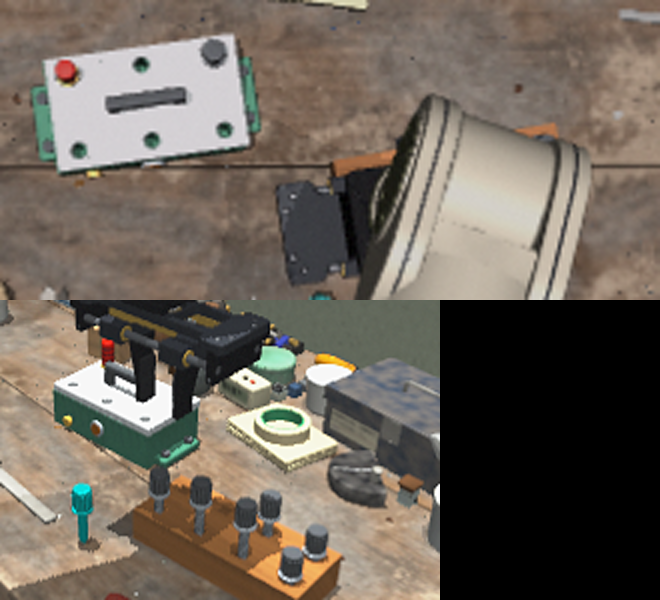

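The bolt is home in hole3 (head at (213,52)). Bolt C next.

Emit:
step_arm:
  delta_pos:
    - [-0.08,-0.04,-0.4]
    - [0,0,-1]
    - [0,0,-1]
    - [0,0,-1]
    - [0,0,-0.6]
    - [0,0,0]
    - [0,0,0]
  turn: [0,0,0,0,0,0,0]

```text
time: 22.0
ee_pos: [0.4241, -0.1971, 0.067]
eef_rot: [0.998, 0.07, -0.001, 0.0]
ft_force: [0.4, -0.6, -0.1]
width: 0.0393
grip_force: 0.0
```

Emit:
step_arm:
  delta_pos:
    - [0,0,0]
    - [0,0,0]
    - [0,0,0]
    - [0,0,0]
    - [0,0,0]
  turn: [0,0,0,0,0]
  grip: 1

```text
time: 22.5
ee_pos: [0.4247, -0.1969, 0.0674]
eef_rot: [0.998, 0.07, 0.0, -0.0]
ft_force: [0.1, 0.4, 3.4]
width: 0.0189
grip_force: 39.9
```

Emit:
step_arm:
  delta_pos:
    - [0,0,0.4]
    - [0,0,0.8]
    - [0,0,1]
    - [0,0,1]
    - [0,0,0.7]
    - [0,0,0]
  turn: [0,0,0,0,0,0]

```text
time: 23.1
ee_pos: [0.4255, -0.1974, 0.167]
eef_rot: [0.998, 0.07, 0.002, 0.0]
ft_force: [0.7, 0.7, -0.7]
width: 0.0189
grip_force: 39.9
```

Emit:
step_arm:
  delta_pos:
    - [0.2,0.5,0]
    - [0.4,0.9,0]
    - [0.4,1,0]
    - [0.4,1,0]
    - [0.4,1,0]
    - [0.4,1,0]
    - [0.4,1,0]
    - [0.3,0.8,0]
    - [0.17,0.64,0]
    - [0,0,0]
    - [0,0,0]
  turn: [0,0,0,0,0,0,0,0,0,0,0]

```text
time: 24.2
ee_pos: [0.5008, -0.0016, 0.1644]
eef_rot: [0.998, 0.069, -0.0, 0.0]
ft_force: [-1.0, -0.3, -0.2]
width: 0.0189
grip_force: 39.9
```

```bash
python3 -c "
from h import *;st()"
```

```text
24.2 [ 0.5008 -0.0016  0.1644] close -82.0 w 0.0189 g 39.9 F [-1.  -0.3 -0.2] q7 -1.44
```

Emit:
step_arm:
  delta_pos:
    - [0.06,0,-0.6]
    - [0,0,-0.7]
    - [0,0,-0.5]
    - [0,0,-0.4]
    - [0,0,-0.3]
    - [0,0,0]
  turn: [0,0,0,0,0,0]

```text
time: 24.8
ee_pos: [0.5021, -0.0012, 0.1014]
eef_rot: [0.998, 0.069, -0.001, 0.0]
ft_force: [-0.3, -0.4, 1.2]
width: 0.0189
grip_force: 39.9
```

Emit:
step_arm:
  delta_pos:
    - [0,0,-0.2]
    - [0,0,-0.2]
    - [0,0,-0.2]
    - [0,0,0]
  turn: [0,0,0,0]

```text
time: 25.2
ee_pos: [0.5022, -0.0009, 0.0865]
eef_rot: [0.998, 0.07, -0.0, 0.0]
ft_force: [0.2, -0.4, -0.7]
width: 0.0189
grip_force: 39.9
```

```bash
python3 -c "
from h import *;st()"
```

```text
25.2 [ 0.5022 -0.0009  0.0865] close -82.0 w 0.0189 g 39.9 F [ 0.2 -0.4 -0.7] q7 -1.35
```

Emit:
step_arm:
  delta_pos:
    - [0,0,-0.25]
    - [0,0,-0.25]
    - [0,0,-0.2]
    - [0,0,-0.1]
    - [0,0,0]
  turn: [0,0,0,0,0]

```text
time: 25.7
ee_pos: [0.5026, -0.0007, 0.0675]
eef_rot: [0.998, 0.07, -0.0, -0.0]
ft_force: [-4.2, 0.5, 9.3]
width: 0.0191
grip_force: 40.0
```

Emit:
step_arm:
  delta_pos:
    - [0,0,0]
    - [0,0,0]
    - [0,0,0]
    - [0,0,0]
    - [0,0,1]
    - [0,0,1]
    - [0,0,1]
    - [0,-0.4,1]
    - [0,-1,0]
    - [0,-1,0]
    - [0,-1,0]
    - [0,-1,0]
  turn: [0,0,0,0,0,0,0,0,0,0,0,0]
  grip: 0.55

```text
time: 26.9
ee_pos: [0.5024, -0.1118, 0.1671]
eef_rot: [0.998, 0.07, 0.0, -0.0]
ft_force: [0.8, 0.0, -0.1]
width: 0.0389
grip_force: 0.0
```

Emit:
step_arm:
  delta_pos:
    - [-0.1,-1,0]
    - [-0.1,-1,0]
    - [-0.1,-1,0]
    - [-0.1,-1,0]
    - [-0.1,-1,0]
    - [-0.1,-1,0]
    - [0,-0.9,0]
    - [0,-0.5,0]
    - [0,0,0]
    - [0,0,0]
  turn: [0,0,0,0,0,0,0,0,0,0]

```text
time: 27.9
ee_pos: [0.4875, -0.2955, 0.1668]
eef_rot: [0.998, 0.07, -0.0, -0.0]
ft_force: [0.1, 0.7, 0.3]
width: 0.0391
grip_force: 0.0
```

```bash
python3 -c "
from cov import *;st();c=fit(.053,.067);P=cloud(c)
m=(np.hypot(P[...,0]-.502,P[...,1]+.0013)<.02)&(P[...,2]>.07);print(P[m].mean(0),P[m][:,2].max())"
```

```text
27.9 [ 0.4875 -0.2955  0.1668] close -82.0 w 0.0391 g 0.0 F [0.1 0.7 0.3] q7 -0.72
2026 [536.3   2.2] [100.9 171.3] 8.2 z 0.0596
[ 0.50242293 -0.0013734   0.08604205] 0.09198979259564055
```

Emit:
step_arm:
  delta_pos:
    - [0,-0.07,-0.4]
    - [0,0,-1]
    - [0,0,-1]
    - [0,0,-1]
    - [0,0,-0.58]
    - [0,0,0]
    - [0,0,0]
  turn: [0,0,0,0,0,0,0]

```text
time: 28.65
ee_pos: [0.4878, -0.2977, 0.0681]
eef_rot: [0.998, 0.07, 0.0, 0.0]
ft_force: [-0.0, -1.2, -0.5]
width: 0.039
grip_force: 0.0
```

Emit:
step_arm:
  delta_pos:
    - [0,0,0]
    - [0,0,0]
    - [0,0,0]
    - [0,0,0]
    - [0,0,0]
  turn: [0,0,0,0,0]
  grip: 1

```text
time: 29.15
ee_pos: [0.4879, -0.2977, 0.068]
eef_rot: [0.998, 0.07, 0.0, 0.0]
ft_force: [-1.1, 1.0, 3.5]
width: 0.0191
grip_force: 39.9
```

Emit:
step_arm:
  delta_pos:
    - [0,0,0.4]
    - [0,0,0.8]
    - [0,0,1]
    - [0,0,1]
    - [0,0,0.7]
    - [0,0,0]
  turn: [0,0,0,0,0,0]

```text
time: 29.75
ee_pos: [0.4885, -0.2985, 0.1678]
eef_rot: [0.998, 0.069, 0.002, 0.001]
ft_force: [0.3, -0.1, -0.6]
width: 0.0189
grip_force: 39.9
```

Emit:
step_arm:
  delta_pos:
    - [0,0.5,0]
    - [0.1,0.9,0]
    - [0.1,1,0]
    - [0.1,1,0]
    - [0.1,1,0]
    - [0.1,1,0]
    - [0.1,1,0]
    - [0.1,1,0]
    - [0.1,0.9,0]
    - [0.1,0.6,0]
    - [0.08,0.41,0]
    - [0,0,0]
  turn: [0,0,0,0,0,0,0,0,0,0,0,0]

```text
time: 30.95
ee_pos: [0.512, -0.0636, 0.1646]
eef_rot: [0.997, 0.071, -0.0, 0.0]
ft_force: [-0.3, 0.4, -0.1]
width: 0.0186
grip_force: 39.9
```

Emit:
step_arm:
  delta_pos:
    - [0,0,0]
  turn: [0]

```text
time: 31.05
ee_pos: [0.5118, -0.0657, 0.1649]
eef_rot: [0.998, 0.069, -0.0, 0.0]
ft_force: [-0.2, 0.0, 0.2]
width: 0.0186
grip_force: 39.9
```

Emit:
step_arm:
  delta_pos:
    - [0,0,-0.6]
    - [0,0,-0.7]
    - [0,0,-0.5]
    - [0,0,-0.4]
    - [0,0,-0.3]
    - [0,0,0]
  turn: [0,0,0,0,0,0]

```text
time: 31.65
ee_pos: [0.5116, -0.0653, 0.1018]
eef_rot: [0.998, 0.069, -0.001, 0.0]
ft_force: [-0.7, 0.0, -0.4]
width: 0.0192
grip_force: 39.9
```

Emit:
step_arm:
  delta_pos:
    - [0,0,-0.2]
    - [0,0,-0.2]
    - [0,0,-0.2]
    - [0,0,0]
  turn: [0,0,0,0]

```text
time: 32.05
ee_pos: [0.5118, -0.0649, 0.087]
eef_rot: [0.998, 0.07, -0.0, 0.0]
ft_force: [-0.5, -1.0, -1.5]
width: 0.0188
grip_force: 39.9
```

Emit:
step_arm:
  delta_pos:
    - [0,0,-0.25]
    - [0,0,-0.25]
    - [0,0,-0.2]
    - [0,0,-0.08]
    - [0,0,0]
  turn: [0,0,0,0,0]

```text
time: 32.55
ee_pos: [0.5119, -0.0647, 0.0682]
eef_rot: [0.998, 0.07, -0.0, -0.0]
ft_force: [-1.1, 0.9, 5.1]
width: 0.019
grip_force: 39.9
```

Emit:
step_arm:
  delta_pos:
    - [0,0,0]
    - [0,0,0]
    - [0,0,0]
    - [0,0,0]
    - [0,0,1]
    - [0,0,1]
    - [0,0,1]
    - [0,0,1]
  turn: [0,0,0,0,0,0,0,0]
  grip: 0.55

```text
time: 33.35
ee_pos: [0.5119, -0.065, 0.169]
eef_rot: [0.998, 0.07, -0.0, 0.0]
ft_force: [-0.3, 0.9, -0.3]
width: 0.0394
grip_force: 0.0
```

Emit:
step_arm:
  delta_pos:
    - [0.3,0.9,0]
    - [0.3,0.9,0]
    - [0.3,0.9,0]
    - [0.3,0.9,0]
    - [0.3,0.9,0]
    - [0.3,0.7,0]
    - [0.15,0.3,0]
    - [0,0,0]
    - [0,0,0]
  turn: [0,0,0,0,0,0,0,0,0]

```text
time: 34.25
ee_pos: [0.5607, 0.0714, 0.168]
eef_rot: [0.998, 0.069, -0.0, 0.0]
ft_force: [-0.3, -0.5, -0.1]
width: 0.0392
grip_force: 0.0
```

```bash
python3 - <<'E'
from h import *
st();d=snap('scene');c=snap('top');P=cloud(c)
for p in((.511,-.0657),(.502,-.0013),(.5783,-.0563),(.5604,.0725)):
    m=(np.hypot(P[...,0]-p[0],P[...,1]-p[1])<.018)&(P[...,2]>.07)&(P[...,2]<.12);q=P[m]
    if len(q):print(p,len(q),q[q[:,2]>np.median(q[:,2])-.005].mean(0).round(4))
b=cv2.resize(d['image'][150:300,200:420,::-1],(660,450),interpolation=cv2.INTER_CUBIC)
cv2.imwrite('pics/t8.png',b)
E
```

```text
34.25 [0.5607 0.0714 0.168 ] close -82.1 w 0.0392 g 0.0 F [-0.3 -0.5 -0.1] q7 -1.45
(0.511, -0.0657) 51 [ 0.5115 -0.0651  0.0871]
(0.502, -0.0013) 55 [ 0.5028 -0.0015  0.0875]
(0.5783, -0.0563) 55 [ 0.5781 -0.0575  0.0875]
```

View pics/t8.png

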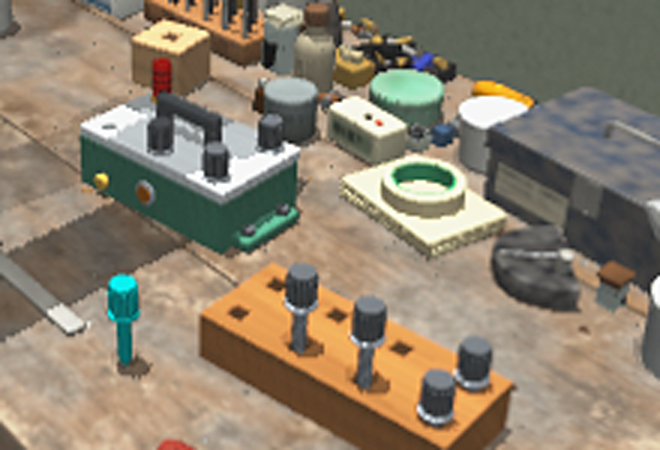

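All three middle bolts are home (heads at (160,133), (215,160), (270,132)). The two long and two short bolts are still in the rack. Drawing the drift.

Emit:
step_arm:
  delta_pos:
    - [0.02,0.05,-0.5]
    - [0,0,-1]
    - [0,0,-1]
    - [0,0,-0.8]
    - [0,0,-0.46]
    - [0,0,0]
    - [0,0,0]
  turn: [0,0,0,0,0,0,0]

```text
time: 35.05
ee_pos: [0.5616, 0.0736, 0.0745]
eef_rot: [0.998, 0.069, 0.0, 0.0]
ft_force: [-0.6, 0.2, 0.1]
width: 0.0393
grip_force: 0.0
```

Emit:
step_arm:
  delta_pos:
    - [0,0,0]
    - [0,0,0]
    - [0,0,0]
    - [0,0,0]
    - [0,0,0]
  turn: [0,0,0,0,0]
  grip: 1

```text
time: 35.55
ee_pos: [0.5616, 0.0736, 0.0745]
eef_rot: [0.998, 0.07, 0.0, 0.0]
ft_force: [0.1, -2.2, 4.1]
width: 0.0168
grip_force: 39.9
```

Emit:
step_arm:
  delta_pos:
    - [0,0,0.2]
    - [0,0,0.4]
    - [0,0,0.6]
    - [0,0,0.8]
    - [0,0,1]
    - [0,0,0.8]
    - [0,0,0]
    - [0,0,0]
  turn: [0,0,0,0,0,0,0,0]

```text
time: 36.35
ee_pos: [0.5614, 0.0743, 0.1697]
eef_rot: [0.998, 0.07, 0.0, -0.0]
ft_force: [0.8, 0.2, -1.7]
width: 0.0169
grip_force: 39.9
```

Emit:
step_arm:
  delta_pos:
    - [0.4,0.44,0]
    - [0.7,0.8,0]
    - [0.8,0.9,0]
    - [0.8,0.9,0]
    - [0.8,0.9,0]
    - [0.5,0.5,0]
    - [0.22,0.3,0]
    - [0,0,0]
    - [0,0,0]
  turn: [0,0,0,0,0,0,0,0,0]

```text
time: 37.25
ee_pos: [0.6663, 0.1913, 0.1687]
eef_rot: [0.998, 0.069, -0.0, 0.0]
ft_force: [0.2, 0.2, -0.7]
width: 0.0167
grip_force: 39.9
```

```bash
python3 -c "
from h import *;st()"
```

```text
37.25 [0.6663 0.1913 0.1687] close -82.1 w 0.0167 g 39.9 F [ 0.2  0.2 -0.7] q7 -1.53
```

Emit:
step_arm:
  delta_pos:
    - [0.01,0.06,-0.5]
    - [0,0,-0.7]
    - [0,0,-0.6]
    - [0,0,-0.4]
    - [0,0,-0.3]
    - [0,0,0]
  turn: [0,0,0,0,0,0]

```text
time: 37.85
ee_pos: [0.6665, 0.1937, 0.1054]
eef_rot: [0.998, 0.07, -0.001, 0.0]
ft_force: [0.1, 0.7, -0.5]
width: 0.0169
grip_force: 39.9
```

Emit:
step_arm:
  delta_pos:
    - [0,0,-0.3]
    - [0,0,-0.2]
    - [0,0,-0.2]
    - [0,0,0]
  turn: [0,0,0,0]

```text
time: 38.25
ee_pos: [0.6666, 0.1938, 0.0882]
eef_rot: [0.998, 0.07, -0.001, 0.0]
ft_force: [-2.3, -0.3, -1.0]
width: 0.0169
grip_force: 39.9
```

Emit:
step_arm:
  delta_pos:
    - [0,0,-0.25]
    - [0,0,-0.25]
    - [0,0,-0.2]
    - [0,0,-0.04]
    - [0,0,0]
  turn: [0,0,0,0,0]

```text
time: 38.75
ee_pos: [0.6669, 0.1938, 0.0702]
eef_rot: [0.998, 0.07, -0.0, 0.0]
ft_force: [0.5, 0.9, 0.3]
width: 0.0169
grip_force: 39.9
```

```bash
python3 -c "
from h import *;st()"
```

```text
38.75 [0.6669 0.1938 0.0702] close -82.0 w 0.0169 g 39.9 F [0.5 0.9 0.3] q7 -1.49
```

Emit:
step_arm:
  delta_pos:
    - [0,0,-0.05]
    - [0,0,0]
  turn: [0,0]

```text
time: 38.95
ee_pos: [0.6672, 0.194, 0.0696]
eef_rot: [0.998, 0.07, 0.0, -0.0]
ft_force: [-0.4, 0.5, -0.7]
width: 0.017
grip_force: 39.9
```

Emit:
step_arm:
  delta_pos:
    - [0,0,0]
    - [0,0,0]
    - [0,0,0]
    - [0,0,0]
    - [0,0,0.5]
    - [0,0,1]
    - [0,0,1]
    - [0,0,1]
    - [0,0,1]
    - [-0.5,1,0.5]
    - [-0.5,1,0]
    - [-0.5,1,0]
  turn: [0,0,0,0,0,0,0,0,0,0,0,0]
  grip: 0.5

```text
time: 40.15
ee_pos: [0.6295, 0.2695, 0.1961]
eef_rot: [0.998, 0.069, 0.001, -0.0]
ft_force: [0.1, 0.6, 0.1]
width: 0.0435
grip_force: 0.0
```

Emit:
step_arm:
  delta_pos:
    - [-0.5,1,0]
    - [-0.5,0.5,0]
    - [0,0,0]
    - [0,0,0]
    - [0,0,0]
  turn: [0,0,0,0,0]

```text
time: 40.65
ee_pos: [0.6054, 0.3049, 0.1949]
eef_rot: [0.998, 0.069, 0.0, 0.0]
ft_force: [0.1, -0.0, -0.1]
width: 0.0432
grip_force: 0.0
```

```bash
python3 - <<'E'
from cov import *
st();c=fit(.053,.067);d=snap('scene');P=cloud(c)
for p in((.511,-.0657),(.502,-.0013),(.5783,-.0563),(.667,.193),(.4965,-.35),(.4515,-.3574),(.4431,-.3035),(.4336,-.2503)):
    m=(np.hypot(P[...,0]-p[0],P[...,1]-p[1])<.018)&(P[...,2]>.06)&(P[...,2]<.12);q=P[m]
    if len(q):print(p,len(q),q[q[:,2]>np.median(q[:,2])-.005].mean(0).round(4))
cv2.imwrite('pics/t9.png',cv2.resize(d['image'][130:300,200:420,::-1],(660,510),interpolation=cv2.INTER_CUBIC))
E
```

```text
40.65 [0.6054 0.3049 0.1949] close -82.1 w 0.0432 g 0.0 F [ 0.1 -0.  -0.1] q7 -1.73
2014 [536.3   2.3] [100.7 170.2] 8.4 z 0.0595
(0.511, -0.0657) 88 [ 0.5113 -0.0649  0.0871]
(0.502, -0.0013) 103 [ 0.5026 -0.0011  0.086 ]
(0.5783, -0.0563) 95 [ 0.5784 -0.0562  0.0862]
(0.667, 0.193) 63 [0.6635 0.1982 0.0932]
(0.4965, -0.35) 54 [ 0.4962 -0.3495  0.0723]
(0.4515, -0.3574) 58 [ 0.452  -0.3576  0.0722]
(0.4431, -0.3035) 68 [ 0.4428 -0.3035  0.1015]
(0.4336, -0.2503) 76 [ 0.4335 -0.2504  0.1019]
```

View pics/t9.png

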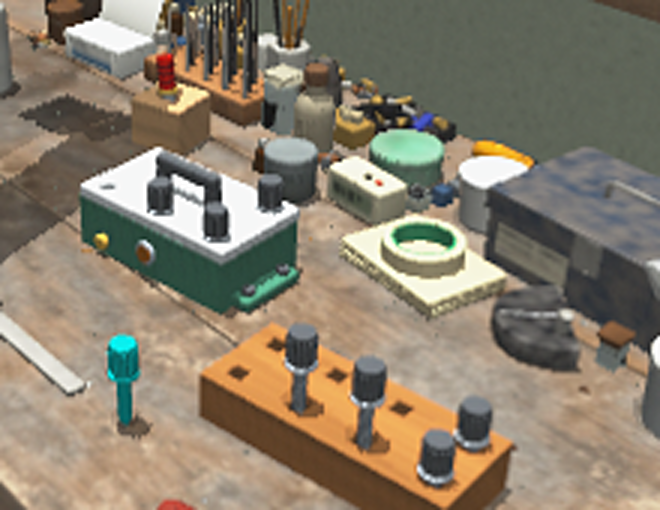

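The drift's top reads about 6 mm off its earlier place, so it may lean. Checking by numbers, since one picture view is left.

```bash
python3 - <<'E'
from h import *
for n in('top','scene'):
    c=snap(n);P=cloud(c);hsv=cv2.cvtColor(c['image'],cv2.COLOR_RGB2HSV)
    k=(hsv[...,1]>140)&((hsv[...,0]<8)|(hsv[...,0]>172))&(np.hypot(P[...,0]-.666,P[...,1]-.195)<.03)&(P[...,2]>.053)
    v,u=np.nonzero(k);q=P[k];print(n,len(q),'uv',u.min(),u.max(),v.min(),v.max())
    for a in np.arange(.058,.102,.008):
        s=q[(q[:,2]>=a)&(q[:,2]<a+.008)]
        if len(s):print(a.round(3),len(s),s.mean(0).round(4))
    for r in range(v.min(),v.max()+1):print(r,u[v==r].min(),u[v==r].max(),end='; ')
    print()
    # projected upright/leaning models
    ax=[np.r_[b,z] for b in [(.6667,.194)] for z in(.06,.097)]
    print('upright axis px',proj(c,np.array(ax)).round(1).tolist())
c=load('top');P=cloud(c);m=(abs(P[...,0]-.666)<.05)&(abs(P[...,1]-.194)<.05)&(abs(P[...,2]-.05)<.005)
r=cv2.minAreaRect((P[m][:,:2]*1000).astype(np.float32));print(r)
t=cv2.resize(c['image'][130:170,155:195,::-1],(400,400),interpolation=cv2.INTER_CUBIC)
s=load('scene')['image'][140:190,235:285,::-1];cv2.imwrite('pics/t10.png',np.hstack([t,cv2.resize(s,(400,400),interpolation=cv2.INTER_CUBIC)]))
E
```

```text
top 48 uv 165 173 146 153
0.058 1 [0.6629 0.1911 0.0585]
0.074 5 [0.6566 0.1942 0.0781]
0.082 5 [0.6584 0.1943 0.0877]
0.09 37 [0.6632 0.1983 0.0933]
146 167 168; 147 166 170; 148 165 171; 149 165 171; 150 165 172; 151 166 172; 152 167 173; 153 168 172; 
upright axis px [[171.9, 150.5], [169.6, 147.6]]
scene 63 uv 252 258 148 159
0.058 9 [0.6595 0.1923 0.0632]
0.066 11 [0.6595 0.193  0.0697]
0.074 14 [0.6586 0.1948 0.0775]
0.082 17 [0.6603 0.1957 0.0861]
0.09 12 [0.6617 0.1985 0.0929]
148 253 257; 149 252 257; 150 252 257; 151 252 257; 152 253 257; 153 252 257; 154 253 257; 155 253 257; 156 253 257; 157 253 257; 158 253 258; 159 254 256; 
upright axis px [[256.9, 158.5], [256.8, 147.5]]
((666.6227416992188, 194.090087890625), (60.93586730957031, 58.21672821044922), 17.41668128967285)
```

View pics/t10.png

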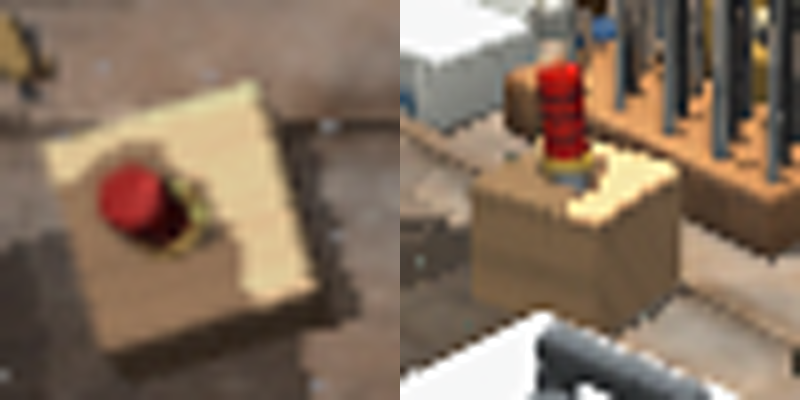

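The drift leans by roughly 0.1–0.15 rad toward (-x,+y): red top at (133,200), collar at (185,215) in the left panel. I'll regrasp with the fingers closing along the lean, straighten it and set it down again.

Emit:
step_arm:
  delta_pos:
    - [0.3,-0.6,0]
    - [0.5,-0.9,0]
    - [0.5,-0.9,0]
    - [0.5,-0.9,0]
    - [0.4,-0.8,0]
    - [0.18,-0.28,0]
    - [0,0,0]
    - [0,0,0]
  turn: [0.6,0.6,0.6,0.6,0.6,0.6,0.2,0]

```text
time: 41.65
ee_pos: [0.664, 0.1971, 0.1942]
eef_rot: [0.956, 0.293, -0.0, -0.0]
ft_force: [-0.2, 0.6, -0.5]
width: 0.0435
grip_force: 0.0
```

```bash
python3 -c "
from h import *;st()"
```

```text
41.65 [0.664  0.1971 0.1942] close -55.9 w 0.0435 g 0.0 F [-0.2  0.6 -0.5] q7 -1.12
```

Emit:
step_arm:
  delta_pos:
    - [0.06,-0.08,-0.65]
    - [0,0,-1]
    - [0,0,-1]
    - [0,0,-1]
    - [0,0,-0.7]
    - [0,0,-0.3]
    - [0,0,0]
    - [0,0,0]
  turn: [0,0,0,0,0,0,0,0]

```text
time: 42.45
ee_pos: [0.6661, 0.195, 0.079]
eef_rot: [0.956, 0.293, 0.001, 0.0]
ft_force: [1.0, -0.4, 0.2]
width: 0.0431
grip_force: 0.0
```

Emit:
step_arm:
  delta_pos:
    - [0,0,0]
    - [0,0,0]
    - [0,0,0]
    - [0,0,0]
    - [0,0,0]
    - [0,0,0]
    - [0,0,0]
  turn: [0,0,0,0,0,0,0]
  grip: 1
  newtons: 30

```text
time: 43.15
ee_pos: [0.6656, 0.195, 0.0783]
eef_rot: [0.956, 0.293, 0.0, -0.0]
ft_force: [-0.8, -0.3, 1.6]
width: 0.0169
grip_force: 30.0
```

```bash
cat > lean.py <<'E'
from h import *
st();c=snap('scene');P=cloud(c);hsv=cv2.cvtColor(c['image'],cv2.COLOR_RGB2HSV)
v,u=np.mgrid[0:384,0:512]
for n,k in(('red',(hsv[...,1]>140)&((hsv[...,0]<8)|(hsv[...,0]>172))),('brass',(hsv[...,0]>17)&(hsv[...,0]<30)&(hsv[...,1]>170))):
    k=k&(u>245)&(u<265)&(v>135)&(v<168)
    b,a=np.nonzero(k);print(n,[(r,a[b==r].min(),a[b==r].max()) for r in np.unique(b)])
E
python3 lean.py
```

```text
43.15 [0.6656 0.195  0.0783] close -55.9 w 0.0169 g 30.0 F [-0.8 -0.3  1.6] q7 -1.08
red [(np.int64(148), np.int64(255), np.int64(258)), (np.int64(149), np.int64(254), np.int64(258)), (np.int64(150), np.int64(254), np.int64(258)), (np.int64(151), np.int64(255), np.int64(258)), (np.int64(152), np.int64(255), np.int64(257)), (np.int64(153), np.int64(254), np.int64(258)), (np.int64(154), np.int64(255), np.int64(258)), (np.int64(155), np.int64(254), np.int64(259)), (np.int64(156), np.int64(255), np.int64(259)), (np.int64(157), np.int64(255), np.int64(259)), (np.int64(158), np.int64(255), np.int64(259)), (np.int64(159), np.int64(255), np.int64(258))]
brass [(np.int64(160), np.int64(255), np.int64(258))]
```

Emit:
step_arm:
  delta_pos:
    - [0,0,0.12]
    - [0.04,-0.04,0]
    - [0,0,0]
    - [0,0,-0.12]
    - [0,0,-0.04]
    - [0,0,0]
    - [0,0,0]
  turn: [0,0,0,0,0,0,0]

```text
time: 43.9
ee_pos: [0.6672, 0.1943, 0.078]
eef_rot: [0.956, 0.293, 0.001, -0.0]
ft_force: [-0.8, 0.9, 6.8]
width: 0.0172
grip_force: 30.0
```

```bash
python3 lean.py
```

```text
43.9 [0.6672 0.1943 0.078 ] close -55.9 w 0.0172 g 30.0 F [-0.8  0.9  6.8] q7 -1.08
red [(np.int64(147), np.int64(257), np.int64(257)), (np.int64(148), np.int64(255), np.int64(258)), (np.int64(149), np.int64(255), np.int64(258)), (np.int64(150), np.int64(255), np.int64(258)), (np.int64(151), np.int64(255), np.int64(258)), (np.int64(152), np.int64(255), np.int64(258)), (np.int64(153), np.int64(255), np.int64(258)), (np.int64(154), np.int64(255), np.int64(258)), (np.int64(155), np.int64(255), np.int64(259)), (np.int64(156), np.int64(255), np.int64(259)), (np.int64(157), np.int64(255), np.int64(260)), (np.int64(158), np.int64(255), np.int64(260)), (np.int64(159), np.int64(256), np.int64(258))]
brass [(np.int64(160), np.int64(256), np.int64(258))]
```

Emit:
step_arm:
  delta_pos:
    - [0,0,0.02]
    - [0,0,0]
    - [0,0,0]
    - [0,0,0]
  turn: [0,0,0,0]
  newtons: 3

```text
time: 44.35
ee_pos: [0.6667, 0.1938, 0.0777]
eef_rot: [0.956, 0.293, 0.0, 0.0]
ft_force: [0.4, 0.2, 3.7]
width: 0.0182
grip_force: 3.0
```

Emit:
step_arm:
  delta_pos:
    - [0,0,0]
    - [0,0,0]
    - [0,0,0]
    - [0,0,0]
  turn: [0,0,0,0]
  grip: 0.75

```text
time: 44.75
ee_pos: [0.6663, 0.1938, 0.0772]
eef_rot: [0.956, 0.293, -0.0, 0.0]
ft_force: [0.2, -0.4, -0.2]
width: 0.0218
grip_force: 0.0
```

```bash
python3 lean.py
```

```text
44.75 [0.6663 0.1938 0.0772] close -55.9 w 0.0218 g 0.0 F [ 0.2 -0.4 -0.2] q7 -1.08
red [(np.int64(147), np.int64(258), np.int64(258)), (np.int64(148), np.int64(255), np.int64(258)), (np.int64(149), np.int64(255), np.int64(259)), (np.int64(150), np.int64(254), np.int64(259)), (np.int64(151), np.int64(255), np.int64(259)), (np.int64(152), np.int64(254), np.int64(259)), (np.int64(153), np.int64(254), np.int64(259)), (np.int64(154), np.int64(255), np.int64(258)), (np.int64(155), np.int64(255), np.int64(259)), (np.int64(156), np.int64(255), np.int64(259)), (np.int64(157), np.int64(255), np.int64(259)), (np.int64(158), np.int64(255), np.int64(259)), (np.int64(159), np.int64(256), np.int64(256))]
brass [(np.int64(160), np.int64(256), np.int64(258))]
```

Standing upright and free. Open wider, retreat and check.

Emit:
step_arm:
  delta_pos:
    - [0,0,0]
    - [0,0,0]
    - [0,0,0]
    - [0,0,0]
    - [0,0,0.5]
    - [0,0,1]
    - [0,0,1]
    - [0,0,1]
    - [0,0,1]
    - [-0.5,1,0.5]
    - [-0.5,1,0]
    - [-0.5,1,0]
  turn: [0,0,0,0,0,0,0,0,0,0,0,0]
  grip: 0.5

```text
time: 46.0
ee_pos: [0.629, 0.2696, 0.2044]
eef_rot: [0.956, 0.293, 0.001, -0.0]
ft_force: [0.2, 1.0, 0.3]
width: 0.0436
grip_force: 0.0
```

Emit:
step_arm:
  delta_pos:
    - [-0.5,1,0]
    - [-0.5,0.5,0]
    - [0,0,0]
    - [0,0,0]
    - [0,0,0]
  turn: [0,0,0,0,0]

```text
time: 46.5
ee_pos: [0.6049, 0.3049, 0.2032]
eef_rot: [0.956, 0.292, 0.0, 0.0]
ft_force: [0.6, -1.0, -0.3]
width: 0.0435
grip_force: 0.0
```

```bash
python3 lean.py; python3 - <<'E'
from cov import *
c=fit(.053,.067);P=cloud(c)
for p in((.511,-.0657),(.502,-.0013),(.5783,-.0563),(.667,.193),(.4965,-.35),(.4515,-.3574),(.4431,-.3035),(.4336,-.2503)):
    m=(np.hypot(P[...,0]-p[0],P[...,1]-p[1])<.018)&(P[...,2]>.06)&(P[...,2]<.12);q=P[m]
    if len(q):print(p,len(q),q[q[:,2]>np.median(q[:,2])-.005].mean(0).round(4))
E
```

```text
46.5 [0.6049 0.3049 0.2032] close -56.0 w 0.0435 g 0.0 F [ 0.6 -1.  -0.3] q7 -1.32
red [(np.int64(147), np.int64(254), np.int64(257)), (np.int64(148), np.int64(253), np.int64(257)), (np.int64(149), np.int64(253), np.int64(258)), (np.int64(150), np.int64(253), np.int64(258)), (np.int64(151), np.int64(253), np.int64(258)), (np.int64(152), np.int64(253), np.int64(258)), (np.int64(153), np.int64(254), np.int64(258)), (np.int64(154), np.int64(254), np.int64(258)), (np.int64(155), np.int64(253), np.int64(258)), (np.int64(156), np.int64(254), np.int64(258)), (np.int64(157), np.int64(254), np.int64(259)), (np.int64(158), np.int64(254), np.int64(258))]
brass [(np.int64(159), np.int64(258), np.int64(258)), (np.int64(160), np.int64(254), np.int64(257))]
2017 [536.4   2.8] [101.  170.9] 8.3 z 0.0594
(0.511, -0.0657) 94 [ 0.5114 -0.0649  0.0861]
(0.502, -0.0013) 93 [ 0.5027 -0.0012  0.0865]
(0.5783, -0.0563) 104 [ 0.5781 -0.0561  0.0864]
(0.667, 0.193) 61 [0.6686 0.1993 0.0931]
(0.4965, -0.35) 56 [ 0.4963 -0.3496  0.072 ]
(0.4515, -0.3574) 58 [ 0.4518 -0.3577  0.0724]
(0.4431, -0.3035) 68 [ 0.4432 -0.3033  0.1026]
(0.4336, -0.2503) 76 [ 0.4336 -0.2504  0.102 ]
```

```bash
python3 - <<'E'
from h import *
from scipy.optimize import least_squares
pts=[]
for n in('top','scene'):
  for _ in range(3):
    c=snap(n);P=cloud(c);hsv=cv2.cvtColor(c['image'],cv2.COLOR_RGB2HSV)
    k=(hsv[...,1]>140)&((hsv[...,0]<8)|(hsv[...,0]>172))&(np.hypot(P[...,0]-.667,P[...,1]-.196)<.022)&(P[...,2]>.06)&(P[...,2]<.11)
    pts.append(P[k])
q=np.vstack(pts)
def f(p):
    a=np.array([p[2],p[3],1]);a/=np.linalg.norm(a);d=q-[p[0],p[1],p[4]];h=d@a;r=np.linalg.norm(d-h[:,None]*a,axis=1)
    s=np.maximum(abs(h)-.018,r-.009);o=np.hypot(np.maximum(abs(h)-.018,0),np.maximum(r-.009,0))
    return np.where(s<0,s,o)
for s0 in((0,0),(.05,.1),(.0,.2)):
    r=least_squares(f,[.667,.196,*s0,.077],loss='soft_l1',f_scale=.002,x_scale=[.01,.01,.1,.1,.01]);print(r.x.round(4),r.cost,'tilt',np.hypot(*r.x[2:4]).round(3))
E
```

```text
[ 0.6685  0.2004 -0.0262  0.1098  0.0765] 0.00040687532436272533 tilt 0.113
[ 0.6685  0.2004 -0.0262  0.1098  0.0765] 0.0004068753243681369 tilt 0.113
[ 0.6685  0.2004 -0.0262  0.1098  0.0765] 0.0004068753242798505 tilt 0.113
```

Fitted tilt is about 0.11 rad with the head about 6 mm off. That is inside the limits but close to them. One more try: set the tip 2 mm toward the side it falls to, so the socket mouth limits the lean.

Emit:
step_arm:
  delta_pos:
    - [0.3,-0.6,0]
    - [0.5,-0.9,0]
    - [0.5,-0.9,0]
    - [0.5,-0.9,0]
    - [0.4,-0.6,0]
    - [0.28,-0.36,0]
    - [0,0,0]
    - [0,0,0]
  turn: [0,0,0,0,0,0,0,0]

```text
time: 47.7
ee_pos: [0.6658, 0.2008, 0.2024]
eef_rot: [0.956, 0.294, -0.0, -0.0]
ft_force: [0.2, -0.2, -0.5]
width: 0.0436
grip_force: 0.0
```

Emit:
step_arm:
  delta_pos:
    - [0,0,-1]
    - [0,0,-1]
    - [0,0,-1]
    - [0,0,-1]
    - [0,0,-0.7]
    - [0,0,-0.3]
    - [0,0,0]
    - [0,0,0]
  turn: [0,0,0,0,0,0,0,0]

```text
time: 48.5
ee_pos: [0.6666, 0.2002, 0.0787]
eef_rot: [0.956, 0.293, 0.001, 0.0]
ft_force: [-0.3, -0.4, 0.3]
width: 0.0437
grip_force: 0.0
```

Emit:
step_arm:
  delta_pos:
    - [0,0,0]
    - [0,0,0]
    - [0,0,0]
    - [0,0,0]
    - [0,0,0]
    - [0,0,0]
    - [0,0,0.2]
    - [0,0,0]
    - [0,0,0]
  turn: [0,0,0,0,0,0,0,0,0]
  grip: 1
  newtons: 30

```text
time: 49.4
ee_pos: [0.666, 0.1999, 0.0827]
eef_rot: [0.956, 0.293, 0.0, 0.0]
ft_force: [0.4, 0.2, -0.1]
width: 0.0172
grip_force: 29.6
```

```bash
python3 lean.py
```

```text
49.4 [0.666  0.1999 0.0827] close -55.9 w 0.0172 g 29.6 F [ 0.4  0.2 -0.1] q7 -1.09
red [(np.int64(146), np.int64(254), np.int64(257)), (np.int64(147), np.int64(253), np.int64(257)), (np.int64(148), np.int64(253), np.int64(257)), (np.int64(149), np.int64(253), np.int64(257)), (np.int64(150), np.int64(254), np.int64(257)), (np.int64(151), np.int64(253), np.int64(257)), (np.int64(152), np.int64(254), np.int64(257)), (np.int64(153), np.int64(254), np.int64(258)), (np.int64(154), np.int64(254), np.int64(258)), (np.int64(155), np.int64(254), np.int64(258)), (np.int64(156), np.int64(254), np.int64(258)), (np.int64(157), np.int64(254), np.int64(257))]
brass [(np.int64(158), np.int64(254), np.int64(257))]
```

Emit:
step_arm:
  delta_pos:
    - [0.04,-0.11,0]
    - [0,0,0]
    - [0,0,0]
  turn: [0,0,0]

```text
time: 49.75
ee_pos: [0.667, 0.197, 0.0824]
eef_rot: [0.956, 0.293, -0.0, 0.0]
ft_force: [0.9, 0.2, -1.3]
width: 0.0174
grip_force: 29.5
```

Emit:
step_arm:
  delta_pos:
    - [0.03,-0.08,0]
    - [0,0,0]
    - [0,0,0]
  turn: [0,0,0]

```text
time: 50.05
ee_pos: [0.6676, 0.1956, 0.0825]
eef_rot: [0.956, 0.294, -0.0, -0.0]
ft_force: [-0.8, 1.9, -0.0]
width: 0.0176
grip_force: 29.7
```

Emit:
step_arm:
  delta_pos:
    - [0.03,-0.08,0]
    - [0,0,0]
    - [0,0,0]
  turn: [0,0,0]

```text
time: 50.35
ee_pos: [0.6682, 0.1943, 0.0826]
eef_rot: [0.956, 0.294, 0.0, -0.001]
ft_force: [-3.3, 4.3, -0.6]
width: 0.017
grip_force: 29.9
```

Emit:
step_arm:
  delta_pos:
    - [0.03,-0.08,0]
    - [0,0,0]
    - [0,0,0]
  turn: [0,0,0]

```text
time: 50.65
ee_pos: [0.6688, 0.1933, 0.0827]
eef_rot: [0.956, 0.294, 0.0, -0.001]
ft_force: [-4.0, 6.3, 0.7]
width: 0.0166
grip_force: 30.1
```

```bash
cat > fit.py <<'E'
from h import *
from scipy.optimize import least_squares
import sys
st();pts=[]
for n in sys.argv[1:] or ['scene']:
  for _ in range(3):
    c=camera(n);P=cloud(c);hsv=cv2.cvtColor(c['image'],cv2.COLOR_RGB2HSV)
    k=(hsv[...,1]>140)&((hsv[...,0]<8)|(hsv[...,0]>172))&(np.hypot(P[...,0]-.667,P[...,1]-.196)<.025)&(P[...,2]>.055)&(P[...,2]<.12)
    pts.append(P[k])
    if n=='scene':
        v,u=np.nonzero(k);mid=np.array([(r,(u[v==r].min()+u[v==r].max())/2) for r in np.unique(v) if (v==r).sum()>2]);print('px slope',np.polyfit(mid[:,0],mid[:,1],1).round(3))
q=np.vstack(pts)
def f(p):
    a=np.array([p[2],p[3],1]);a/=np.linalg.norm(a);d=q-[p[0],p[1],p[4]];h=d@a;r=np.linalg.norm(d-h[:,None]*a,axis=1)
    s=np.maximum(abs(h)-.018,r-.009);o=np.hypot(np.maximum(abs(h)-.018,0),np.maximum(r-.009,0))
    return np.where(s<0,s,o)
r=least_squares(f,[.667,.196,0,0,.077],loss='soft_l1',f_scale=.002,x_scale=[.01,.01,.1,.1,.01]);print(r.x.round(4),'tilt',np.hypot(*r.x[2:4]).round(3))
c=camera('scene');a=proj(c,np.array([[.667,.195,.06],[.667,.195,.095]]));print('upright slope',((a[1]-a[0])[0]/(a[1]-a[0])[1]).round(3))
E
python3 fit.py
```

```text
50.65 [0.6688 0.1933 0.0827] close -55.8 w 0.0166 g 30.1 F [-4.   6.3  0.7] q7 -1.07
px slope [3.60000e-02 2.51836e+02]
px slope [5.50000e-02 2.49255e+02]
px slope [6.40000e-02 2.47736e+02]
[ 0.6705  0.1942  0.0747 -0.0103  0.0808] tilt 0.075
upright slope 0.009
```

Emit:
step_arm:
  delta_pos:
    - [-0.03,0.09,0]
    - [0,0,0]
    - [0,0,0]
  turn: [0,0,0]

```text
time: 51.15
ee_pos: [0.6685, 0.1938, 0.0827]
eef_rot: [0.956, 0.293, 0.0, -0.0]
ft_force: [-2.7, 5.3, 0.1]
width: 0.017
grip_force: 30.0
```

Emit:
step_arm:
  delta_pos:
    - [0,0,-0.1]
    - [0,0,-0.07]
    - [0,0,0]
    - [0,0,0]
  turn: [0,0,0,0]

```text
time: 51.55
ee_pos: [0.6685, 0.1938, 0.0786]
eef_rot: [0.956, 0.293, 0.0, -0.0]
ft_force: [-3.5, 4.3, 0.9]
width: 0.0171
grip_force: 30.0
```

```bash
python3 fit.py
```

```text
51.55 [0.6685 0.1938 0.0786] close -55.9 w 0.0171 g 30.0 F [-3.5  4.3  0.9] q7 -1.08
px slope [5.10000e-02 2.49343e+02]
px slope [5.10000e-02 2.49343e+02]
px slope [5.10000e-02 2.49343e+02]
[0.6703 0.1947 0.0519 0.0324 0.0773] tilt 0.061
upright slope 0.009
```

Emit:
step_arm:
  delta_pos:
    - [-0.02,0.07,0]
    - [0,0,0]
    - [0,0,0]
  turn: [0,0,0]

```text
time: 52.05
ee_pos: [0.6684, 0.1945, 0.0786]
eef_rot: [0.956, 0.293, 0.0, 0.0]
ft_force: [-1.3, 0.8, 2.3]
width: 0.0166
grip_force: 30.0
```

Emit:
step_arm:
  delta_pos:
    - [-0.01,0.04,0]
    - [0,0,0]
    - [0,0,0]
  turn: [0,0,0]

```text
time: 52.35
ee_pos: [0.6682, 0.1953, 0.0785]
eef_rot: [0.956, 0.293, 0.0, 0.001]
ft_force: [0.9, -1.0, 2.7]
width: 0.017
grip_force: 30.0
```

Emit:
step_arm:
  delta_pos:
    - [0,0,-0.03]
    - [0,0,0]
    - [0,0,0]
  turn: [0,0,0]

```text
time: 52.65
ee_pos: [0.6684, 0.1956, 0.0784]
eef_rot: [0.956, 0.293, 0.001, 0.0]
ft_force: [-0.8, -1.2, 7.1]
width: 0.0169
grip_force: 30.0
```

Emit:
step_arm:
  delta_pos:
    - [0,0,0.04]
    - [0,0,0]
    - [0,0,0]
  turn: [0,0,0]
  newtons: 5

```text
time: 52.95
ee_pos: [0.6678, 0.1961, 0.0784]
eef_rot: [0.956, 0.293, -0.0, 0.0]
ft_force: [0.4, -0.3, 1.6]
width: 0.0178
grip_force: 5.0
```

Emit:
step_arm:
  delta_pos:
    - [0,0,0]
    - [0,0,0]
    - [0,0,0]
  turn: [0,0,0]
  grip: 0.78

```text
time: 53.25
ee_pos: [0.6675, 0.1962, 0.0783]
eef_rot: [0.956, 0.293, -0.0, -0.0]
ft_force: [-0.3, -0.1, 0.4]
width: 0.0193
grip_force: 0.0
```

Emit:
step_arm:
  delta_pos:
    - [0,0,0]
    - [0,0,0]
    - [0,0,0]
    - [0,0,0]
  turn: [0,0,0,0]
  grip: 0.5

```text
time: 53.65
ee_pos: [0.6678, 0.1961, 0.0786]
eef_rot: [0.956, 0.293, 0.0, 0.0]
ft_force: [0.2, -0.9, -0.2]
width: 0.0404
grip_force: 0.0
```

```bash
python3 fit.py
```

```text
53.65 [0.6678 0.1961 0.0786] close -55.9 w 0.0404 g 0.0 F [ 0.2 -0.9 -0.2] q7 -1.08
px slope [9.00000e-03 2.54709e+02]
px slope [  0. 256.]
px slope [  0. 256.]
[0.6689 0.2005 0.0933 0.0928 0.0763] tilt 0.132
upright slope 0.009
```

Emit:
step_arm:
  delta_pos:
    - [0,0,0.5]
    - [0,0,1]
    - [0,0,1]
    - [0,0,1]
    - [0,0,1]
    - [-0.5,1,0.5]
    - [-0.5,1,0]
    - [-0.5,1,0]
    - [-0.5,1,0]
    - [-0.5,0.5,0]
    - [0,0,0]
    - [0,0,0]
  turn: [0,0,0,0,0,0,0,0,0,0,0,0]

```text
time: 55.05
ee_pos: [0.6056, 0.3083, 0.2045]
eef_rot: [0.956, 0.293, 0.0, 0.0]
ft_force: [-0.1, 0.2, 0.2]
width: 0.0436
grip_force: 0.0
```

```bash
python3 fit.py scene top; python3 fit.py top; python3 - <<'E'
from h import *
c=snap('top');hsv=cv2.cvtColor(c['image'],cv2.COLOR_RGB2HSV);P=cloud(c)
near=np.hypot(P[...,0]-.667,P[...,1]-.196)<.03
for n,k in(('red',(hsv[...,1]>140)&((hsv[...,0]<8)|(hsv[...,0]>172))&(P[...,2]>.09)),('brass',(hsv[...,0]>15)&(hsv[...,0]<32)&(hsv[...,1]>150))):
    k=k&near;v,u=np.nonzero(k);print(n,k.sum(),u.mean() if len(u) else 0,v.mean() if len(v) else 0,P[k].mean(0).round(4),world(c,[[u.mean(),v.mean()]],.095 if n=='red' else .058).round(4) if len(u) else '')
m=(abs(P[...,0]-.666)<.05)&(abs(P[...,1]-.194)<.05)&(abs(P[...,2]-.05)<.005)
print(cv2.minAreaRect((P[m][:,:2]*1000).astype(np.float32)))
E
```

```text
55.05 [0.6056 0.3083 0.2045] close -55.9 w 0.0436 g 0.0 F [-0.1  0.2  0.2] q7 -1.32
px slope [  0. 256.]
px slope [1.60000e-02 2.53642e+02]
px slope [  0. 256.]
[0.6691 0.2003 0.0957 0.0374 0.0764] tilt 0.103
upright slope 0.009
55.4 [0.6057 0.3079 0.2036] close -55.9 w 0.0434 g 0.0 F [0.2 0.2 0.5] q7 -1.32
[ 0.6697  0.1996  0.0429 -0.0219  0.0768] tilt 0.048
upright slope 0.009
red 28 167.5 146.71428571428572 [0.6698 0.2002 0.0933] [[0.6694 0.1999 0.095 ]]
brass 1 173.0 149.0 [0.6685 0.1893 0.0707] [[0.6712 0.1914 0.058 ]]
((666.6630859375, 194.11624145507812), (61.535770416259766, 58.031028747558594), 17.2041072845459)
```

Consistent: tilt about 0.09 rad, head about 5 mm off centre, tip central on the floor. All inside the limits. Handing in after a last check of the cover.

```bash
python3 -c "
from cov import *
fit(.053,.067);print(close_job())"
```

```text
2018 [536.    2.4] [102.3 170. ] 8.4 z 0.0595
the job is handed in; nothing more can be done
None
```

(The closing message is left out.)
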